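# Close the pickled-cheese jar with its two-piece lid

### The arm

A 6-joint arm with a two-finger parallel gripper is mounted at the origin on a cart in front of the work surface, level with it; the furniture and walls round the work are solid. World frame = base frame: x ahead of the robot, y to its left, z up, the work surface at z = 0. Lengths are in mm, angles in rad, forces in N, time in s.
With the tool pointing down it reaches from about 400 to 925 mm from the base axis. Payload 12.5 kg.
Tool frame: the origin (TCP) lies at the very end of the fingers, on their centre line; the grasp point (between the pads) lies 19 mm behind it; z points along the fingers, y is the direction in which the jaws open and shut (so a half turn about z gives the same grasp; the last joint's range is limited). The gripper opens to 95 mm and grips with 3 to 60 N. Pads are 20 mm wide; open, the fingers measure 119 mm over their backs; the gripper's body (75 mm by 180 mm) begins 59 mm behind the grasp point.
Start: joints at [-1.226, 0.491, 1.559, -0, 1.092, -0.106], TCP at [272.328, -562.569, 214.661] pointing down, gripper open.
Joint ranges: [-3.1, 3.1], [-0.84, 2.19], [0.05, 2.79], [-1.13, 4.28], [0.06, 2.93], [-2.69, 2.69]. Speed limits (rad/s): [2.22, 2.22, 2.79, 3.14, 3.14, 3.14].

### API

Orientations are given as [roll, pitch, yaw] about the fixed x, y, z axes, in that order (R = Rz(yaw) Ry(pitch) Rx(roll)).
In Python, from cell import env gives the robot as it stands. The module is installed in compiled form; this text tells all that it offers.
- The arm moves only by the tool arm_command, never from a script. Its argument "deltas" is a list that holds one entry, the list of rows, each a list of 5 numbers: the closure, from 0 (fully open) to 1 (shut), then the shift along the world's x, y, z as a fraction of full scale, then the turn about the world's z as a fraction of full scale. In form: [[[grip, dx, dy, dz, twist], ...]]. A call has 1 to 12 rows; each row shifts and turns the pose as measured when the row begins; what a row does not reach is not made up. Full scale, the value 1, is 100 mm for a shift and pi/4 rad for a turn. A row lasts 1/12 s, in which the tool goes at most 41.7 mm and 7.16 degrees, less where a joint would pass 70% of its speed; a pose out of reach is approached as far as the arm can. A call with a number of a shift or a turn outside -1 to 1 is refused whole. A call with a gripper value outside its range is refused whole. The fingers move at their own pace and stop on an object; the grip force is fixed at half the most. Time passes only in rows, so rows that do not move let the fingers close. It gives the time, the measured TCP pose, the force and the opening at its end, in the units of the state.
- env.state(): the state, without advancing time (a new reading comes with each control period).
- env.read_camera(name): name is "side" or "top"; returns a dict with "frame" (400x640x3 uint8, red, green, blue), "fx", "fy", "cx", "cy" (pixels), "k1" (the pictures are not rectified: a ray, as slopes to the right and down, at radius r is drawn at 1 + k1 r^2 times it, then the intrinsics apply), "R" (3x3) and "t" (3): a world point X has camera coordinates R X + t. Camera axes: x right, y down, z forward; pixel columns grow to the right and rows downward; lengths in mm; the calibration is good to about 2 mm. A picture is of the moment at which its call begins. There is no depth.
- env.job_done(): hands the job in, once; it reports no verdict.
The state is a dict: "t": time; "joints": joint angles; "qvel": joint speeds; "tau": joint torques, N m; "eef_pos": TCP position; "tcp_rot": TCP orientation; "ft_force": force on the tool from outside, world axes, zero at the start; "moment": the same for the moment, N m; "opening": opening from 0.0 (shut) to 1.0 (fully open).
Only numpy, scipy, OpenCV 4.12 (cv2) and the standard library are available. Lean on these libraries where they do the work, as an engineer would, in place of code of your own. Each camera call takes 0.05 s, during which the arm holds its last target.

### The job

Close the open stoneware jar of pickled goat's cheese the way its closed neighbour is: first seat the loose lid disc (knob up) flat in the recess of the jar's mouth and let go of it, then put the loose steel screw band over it and screw it down clockwise until it is tight and clamps the disc. Do not disturb the other things on the counter.

Things in the scene. Friction and masses are not known exactly. Their poses are not given: they have to be found in the camera images.
- mouth (a point): Centre of the open jar's mouth in the plane of its rim, 116 mm above the counter; z up, x and y as the jar. Neck 51 mm in diameter, rising 22 mm above the shoulder. In the mouth is a round recess for the disc, 46 mm in diameter, 4 mm deep.
- open_jar: The open jar: 80 mm square, brown stoneware, cheese balls seen inside, in a 124 mm square beech holder fixed to the counter, which keeps it from moving or turning. Origin on its axis at counter height.
- ridge_end (a point): Thread of the jar's neck: four equal right-hand ridges, 59 mm outer diameter, 3 mm high (thinner, 1.5 mm, for the first 15 degrees). This point is the upper end of one (on the jar's +x side, 27 mm from the axis, 3 mm below the rim); the others begin on +y, -x and -y. Seen from above, each runs down clockwise for 150 degrees, falling 8.2 mm per 90 degrees.
- closed_jar_top (a point): Top of the band on the axis of the neighbouring jar, 120 mm above the counter. The same jar in the same kind of holder, already closed with disc and band, all fixed together; leave it alone.
- disc_middle (a point): The loose lid disc: point on its axis 12 mm above its underside, half-way up. Metal plate 43 mm in diameter, 5.5 mm thick (black seal, 40 mm wide, as its lowest 1.5 mm); central dark wooden knob 16 mm in diameter, reaching 24 mm above the underside. Lies flat, knob (z) up, 60 g. Seated, this point is 8 mm above the rim and the plate 1.5 mm proud of it.
- lid_disc: The same disc; origin at the centre of its underside.
- band_middle (a point): The loose screw band: its centre, 9 mm above its lower edge. Steel ring 66 mm in outer diameter with 24 narrow grip flats (centred on x, y and every 15 degrees), 18 mm high, 62 mm inside; inward flange 3 mm thick on top with a 35 mm hole; open below. Lies flange (z) up, as it goes on the jar, 90 g. Home over the seated disc, this point is 4.5 mm below the rim.
- screw_band: The same band; origin at the centre of its lower edge. Lowered with its lugs 14 degrees anticlockwise of the ridges' upper ends, it drops to 4 mm above home; 60 to 80 degrees clockwise, sinking as it turns, then make it tight. From other angles it rests higher and needs up to 90 degrees more. It stays tight when let go.
- band_lug (a point): One of the band's four lugs, at its +x (the others at +y, -x, -y): 29 mm from the axis, 3 mm above the lower edge, 3.5 mm high, 8.5 mm long, reaching in to 54 mm diameter. They run under the jar's ridges. A dark raised bar on the flange marks each. The last 20 degrees or so stiffen (to 0.5 to 1 N m).
- goat_brick: Bystander: rounded white goat-cheese brick, about 60 mm each way, loose; origin at the centre of its underside.
- tasting_cube: Bystander: pale yellow cheese cube, about 50 mm each way, loose; origin at the centre of its underside.
- serving_tongs: Bystander: serving tongs, 33 x 164 x 18 mm, lying along their y axis, loose; origin at the centre of their underside.
Mind the look-alikes: they are no part of the job. Leave any green or yellow look-alike of the screw_band alone.

How it is judged:
By the outcome, as a careful person would: the job done as asked, in the order asked, and still so for the second after the job is handed in, with the robot touching nothing.
It also fails if it takes over 61 s, if anything falls off the work surface, if the arm or the gripper's body presses on something with over 40 N, if the wrist force passes 120 N, or if a joint passes its speed limit or range.

## Working session

There is one attempt and no reset: what is moved stays moved. The work goes in short steps, Python scripts to look and compute and a tool call to move; the robot and the scene stay as the last step left them, time stands still between calls to the robot, and variables do not carry over. Pictures are saved under pics/ and viewed, and the job is handed in when it is done.

Besides the shell and the picture viewer there is one more tool, called after "Call:" by a JSON object that holds its "method" and its "body", one argument or row to a line. arm_command: Moves the arm, as the interface text tells. Its arguments: {"type":"object","properties":{"deltas":{"type":"array","items":{"type":"array","items":{"type":"array","items":{"type":"number","minimum":-1,"maximum":1}}}}},"required":["deltas"]}

```bash
mkdir -p pics; cat > h.py <<'E'
import numpy as np, cv2
from cell import env
def snap(n,f):
    c=env.read_camera(n); cv2.imwrite(f,c['frame'][:,:,::-1]); np.savez(f+'.npz',**c); return c
def load(f): return dict(np.load(f+'.npz'))
def ray(c,u,v):
    K=np.array([[c['fx'],0,c['cx']],[0,c['fy'],c['cy']],[0,0,1.]]).astype(float)
    p=cv2.undistortPoints(np.array([[[u,v]]],float),K,np.array([float(c['k1']),0,0,0]))[0,0]
    R=np.array(c['R']);t=np.array(c['t']); return -R.T@t, R.T@np.array([p[0],p[1],1.])
def plane(c,u,v,z):
    o,d=ray(c,u,v); return o+d*(z-o[2])/d[2]
def proj(c,X):
    K=np.array([[c['fx'],0,c['cx']],[0,c['fy'],c['cy']],[0,0,1.]]).astype(float)
    r,_=cv2.Rodrigues(np.array(c['R'])); return cv2.projectPoints(np.atleast_2d(np.array(X,float)),r,np.array(c['t'],float),K,np.array([float(c['k1']),0,0,0]))[0][:,0]
E
python3 - <<'E'
from h import *
for n in('side','top'):
    c=snap(n,f'pics/{n}0.png'); print(n,c['fx'],c['k1'],-np.array(c['R']).T@c['t']); print(np.round(c['R'],3))
print(env.state())
E
```

```text
side 516.9702641291618 -0.1700756553568776 [421.5659735  996.15521787 926.51208057]
[[-0.99  -0.143  0.015]
 [-0.102  0.622 -0.776]
 [ 0.102 -0.77  -0.63 ]]
top 489.5787815840422 0.03093771479029679 [ 355.29038029   -2.06366468 1150.42370228]
[[ 0.016 -1.     0.005]
 [-0.986 -0.017 -0.167]
 [ 0.167 -0.002 -0.986]]
{'t': 0.1, 'joints': array([-1.22556402e+00,  4.91511347e-01,  1.55939126e+00, -2.00640900e-05,
        1.09173060e+00, -1.05593145e-01]), 'qvel': array([ 0.00062294,  0.00010343, -0.00142055,  0.00126527,  0.00036873,
        0.00133083]), 'tau': array([ 2.84202877e-03, -6.13625336e+01, -2.58605111e+01,  6.94022002e-02,
        4.70105815e-02, -4.15643490e-05]), 'eef_pos': array([ 272.26136104, -562.33253848,  214.11174645]), 'tcp_rot': array([-3.14055601e+00, -9.19754005e-05,  4.50834662e-01]), 'ft_force': array([-0.01655132, -0.12640908, -0.29648261]), 'moment': array([0.02187431, 0.04668153, 0.02443549]), 'opening': 1.0023292009368092}
```

View pics/top0.png

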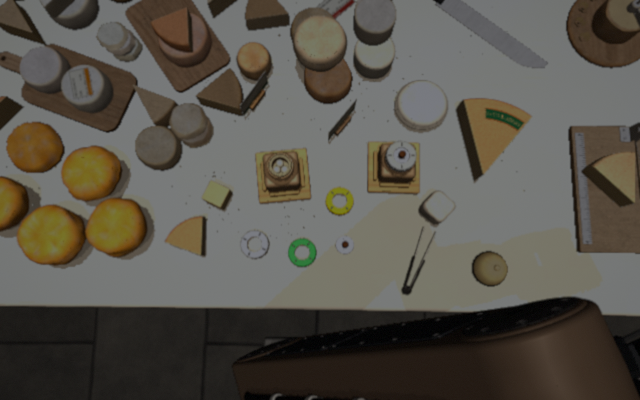

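View pics/side0.png

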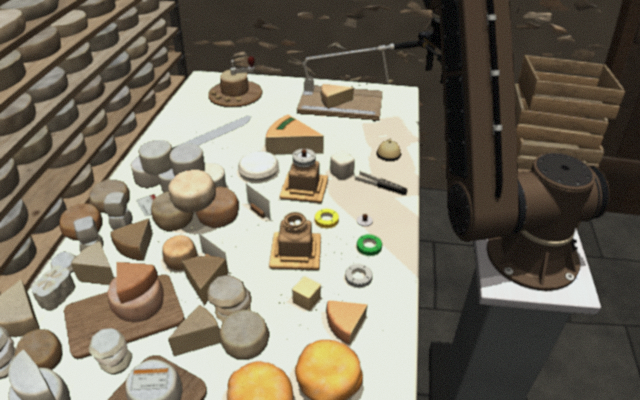

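The top view shows the open jar at (281,168), the closed jar at (400,155) and the disc with its dark knob at (345,245). There are three things that could be taken for the band: a steel/white ring at (255,244), a green one at (302,252) and a yellow one at (340,201). I choose the steel ring and check it in a close crop.

```bash
python3 - <<'E'
from h import *
t=cv2.imread('pics/top0.png'); s=cv2.imread('pics/side0.png')
def cr(i,u,v,w,h,k): return cv2.resize(i[v-h//2:v+h//2,u-w//2:u+w//2],None,fx=k,fy=k,interpolation=cv2.INTER_CUBIC)
a=np.hstack([cr(t,255,244,40,40,10),cr(t,345,245,40,40,10)]);
cv2.imwrite('pics/c1.png',np.clip(a*1.4,0,255).astype(np.uint8))
a=np.hstack([cr(t,281,170,60,60,6),cr(t,398,160,60,60,6)])
cv2.imwrite('pics/c2.png',np.clip(a*1.4,0,255).astype(np.uint8))
a=np.hstack([cr(s,358,275,40,40,9),cr(s,295,235,80,80,5)[:360,:400]])
cv2.imwrite('pics/c3.png',a)
E
```

```text
(no output)
```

View pics/c1.png

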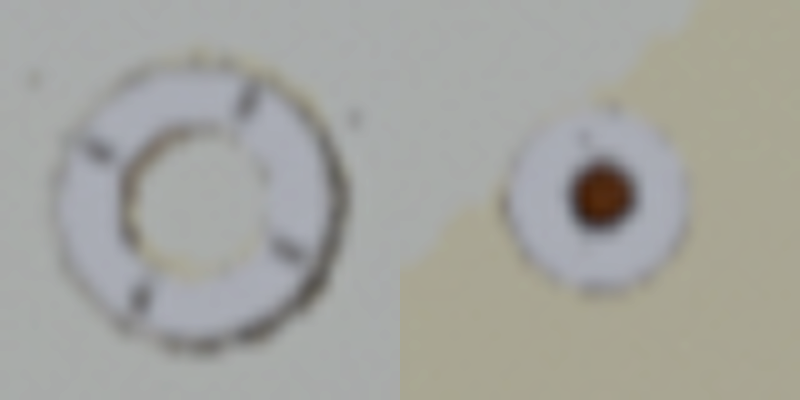

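View pics/c2.png

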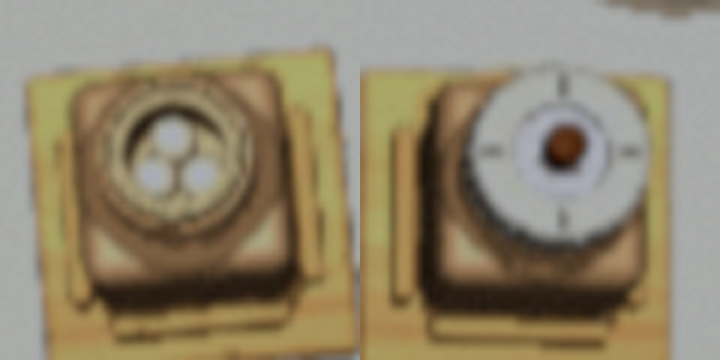

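View pics/c3.png

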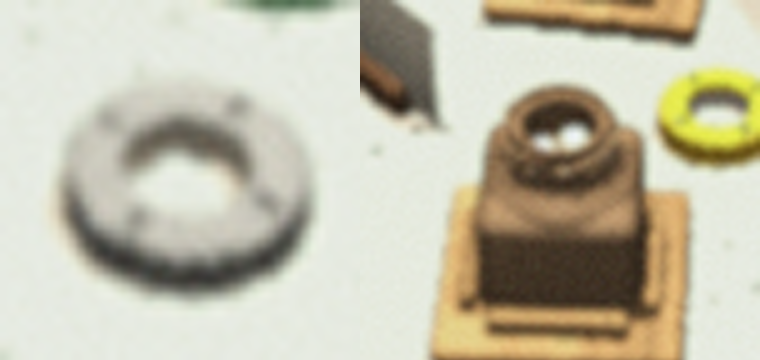

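The ring at (255,244) is plain steel with four dark lug bars, so it is the band. The crop at (345,245) shows the disc with its wooden knob. Next I measure both, plus the jar.

```bash
cat > m.py <<'E'
from h import *
from scipy.optimize import least_squares
def circ(P):
    f=lambda p: np.hypot(P[:,0]-p[0],P[:,1]-p[1])-p[2]
    r=least_squares(f,[*P.mean(0),20],loss='soft_l1',f_scale=1.0); return r.x, np.sqrt(np.mean(f(r.x)**2))
def edge(c,ctr,z,r0,r1,sign,ch=None,n=72):
    """radial sub-pixel edge points on plane z around ctr; sign +1: bright->dark outward"""
    g=c['frame'].astype(np.float32); g=g.mean(2) if ch is None else g[:,:,ch]
    g=cv2.GaussianBlur(g,(0,0),0.7); out=[]
    rr=np.arange(r0,r1,0.25)
    for a in np.linspace(0,2*np.pi,n,endpoint=False):
        X=np.c_[ctr[0]+rr*np.cos(a),ctr[1]+rr*np.sin(a),np.full(len(rr),z)]
        p=proj(c,X).astype(np.float32)
        v=cv2.remap(g,p[:,0].reshape(1,-1),p[:,1].reshape(1,-1),cv2.INTER_CUBIC)[0]
        d=-sign*np.gradient(v); k=int(np.argmax(d)); 
        if 0<k<len(rr)-1 and d[k]>0.5: out.append(X[k,:2])
    return np.array(out)
E
python3 - <<'E'
from m import *
t=load('pics/top0.png'); s=load('pics/side0.png')
for nm,c,u,v,z in [('band',t,255,244,18),('band',s,359,273,18),('knob',t,345,244.5,24),('knob',s,364.5,216.5,24),('plate',t,345,245,5.5),('mouth',t,281,166,116),('mouth',s,295,221,116),('closed',t,402,155,120),('closed',s,303,158,120),('yellow',t,340,201,18),('green',t,302,252,18)]:
    print(nm,plane(c,u,v,z).round(1))
for nm,im in (('top',t),('side',s)):
    p={k:plane(im,u,v,z)[:2] for k,(u,v,z) in ({'band':(255,244,18),'plate':(345,245,5.5)} if nm=='top' else {'band':(359,273,18),'plate':(364,220,5.5)}).items()}
    for k,z,r0,r1 in (('band',18,24,40),('plate',5.5,14,28)):
        for it in range(3):
            e=edge(im,p[k],z,r0,r1,1); f,rm=circ(e); p[k]=f[:2]
        print(nm,k,f.round(2),rm.round(2),len(e))
E
```

```text
band [446.6 136.3  18. ]
band [446.5 142.5  18. ]
knob [448.4 -71.3  24. ]
knob [450.7 -59.6  24. ]
plate [448.8 -72.4   5.5]
mouth [608.7  74.4 116. ]
mouth [609.7  90.9 116. ]
closed [ 636.7 -187.7  120. ]
closed [ 636.1 -167.2  120. ]
yellow [550.8 -59.2  18. ]
green [430.   27.4  18. ]
top band [446.91 138.12  29.93] 1.16 62
top plate [450.55 -70.52  19.03] 0.68 50
side band [447.34 147.7   28.5 ] 0.93 41
side plate [450.79 -67.36  18.52] 0.63 33
```

```bash
python3 - <<'E'
from h import *
s=cv2.imread('pics/side0.png')
def cr(i,u,v,w,h,k): return cv2.resize(i[v-h//2:v+h//2,u-w//2:u+w//2],None,fx=k,fy=k,interpolation=cv2.INTER_CUBIC)
cv2.imwrite('pics/c4.png',np.hstack([cr(s,295,222,40,40,10),cr(s,364,219,40,40,10)]))
E
```

```text
(no output)
```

View pics/c4.png

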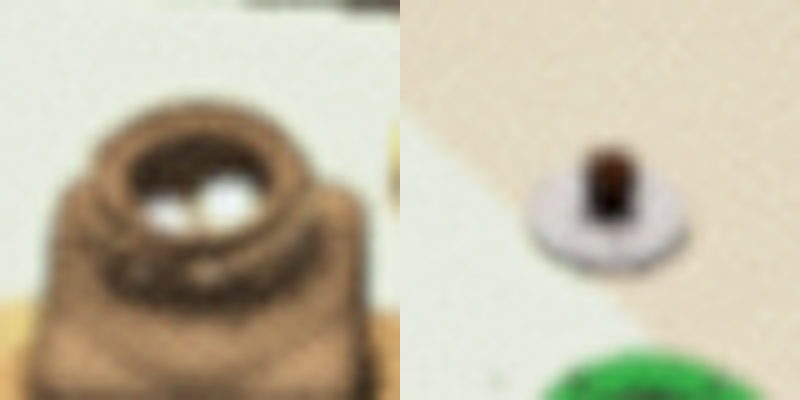

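The crop shows the mouth rim centred near (295,219) and the disc plate near (365,221) in the side view. The two views disagree in y, so I overlay both sets of estimates to find out why.

```bash
cat > ov.py <<'E'
from m import *
def ov(c,items,box,k,f):
    u0,v0,w,h=box; im=cv2.resize(np.ascontiguousarray(c['frame'][v0:v0+h,u0:u0+w,::-1]),None,fx=k,fy=k,interpolation=cv2.INTER_CUBIC)
    a=np.linspace(0,2*np.pi,73)
    for (x,y,z,r,col) in items:
        p=proj(c,np.c_[x+r*np.cos(a),y+r*np.sin(a),np.full(73,z)])
        cv2.polylines(im,[np.int32(((p-[u0,v0]+0.5)*k-0.5)*8)],True,col,1,cv2.LINE_AA,3)
    cv2.imwrite(f,im)
E
python3 - <<'E'
from ov import *
t=load('pics/top0.png'); s=load('pics/side0.png')
B=[(446.9,138.1,18,33,(0,0,255)),(446.9,138.1,0,33,(0,255,0)),(446.9,138.1,18,17.5,(255,0,0))]
D=[(450.5,-70.5,5.5,21.5,(0,0,255)),(450.5,-70.5,0,21.5,(0,255,0)),(450.5,-70.5,24,8,(255,0,0))]
M=[(610,74.5,116,25.5,(0,0,255)),(610,74.5,116,23,(255,0,0))]
import cv2
for c,n,bx in ((t,'t',[(235,224,40,40),(325,225,40,40),(261,147,40,40)]),(s,'s',[(338,253,40,40),(344,200,40,40),(275,202,40,40)])):
    ims=[]
    for it,b in zip((B,D,M),bx):
        ov(c,it,b,6.5,'/tmp/x.png'); ims.append(cv2.imread('/tmp/x.png'))
    cv2.imwrite(f'pics/ov{n}.png',np.hstack(ims))
E
```

```text
(no output)
```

View pics/ovt.png

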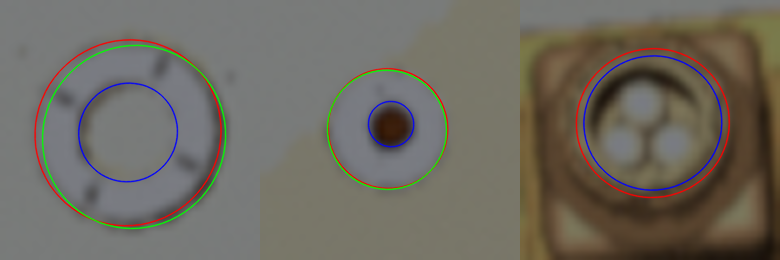

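View pics/ovs.png

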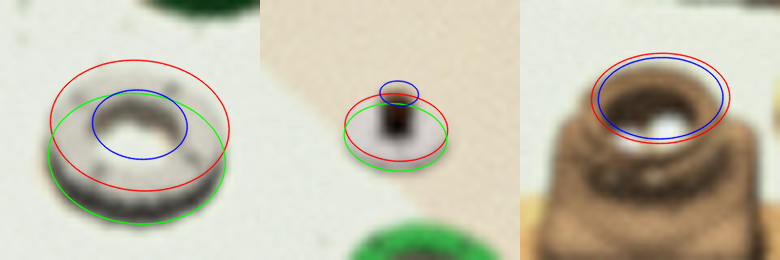

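The side view shows everything about 2 px off (low and left) from the top-based predictions. That is a calibration offset, which I'll check with the gripper at a known pose. Moving over now.

Call:
{"method": "arm_command", "body": {
  "deltas": [
    [[0,0.14,0.38,0,0],[0,0.14,0.38,0,0],[0,0.14,0.38,0,0],[0,0.14,0.38,0,0],[0,0.14,0.38,0,0],[0,0.14,0.38,0,0],[0,0.14,0.38,0,0],[0,0.14,0.38,0,0],[0,0.14,0.38,0,0],[0,0.14,0.38,0,0],[0,0.14,0.38,0,0],[0,0,0,0,0]]
  ]
}}

```text
t: 1.1
eef_pos: [424.1, -130.1, 210.2]
tcp_rot: [-3.136, 0.001, 0.444]
ft_force: [0.4, 0.4, 0.5]
opening: 1.0
```

```bash
python3 - <<'E'
from ov import *
t=load('pics/top0.png')
# holder yaw: beech mask
hsv=cv2.cvtColor(t['frame'],cv2.COLOR_RGB2HSV)
for (u,v) in((270,198),(262,160),(300,160)): print(hsv[v,u])
for nm,(u0,v0) in dict(open=(245,140),closed=(355,132)).items():
    sub=hsv[v0:v0+72,u0:u0+75]
    m=((sub[:,:,1]>60)&(sub[:,:,0]<30)).astype(np.uint8)
    cs,_=cv2.findContours(m,cv2.RETR_EXTERNAL,cv2.CHAIN_APPROX_NONE); k=max(cs,key=cv2.contourArea)[:,0].astype(float)+[u0,v0]
    P=np.array([plane(t,u,v,8)[:2] for u,v in k],np.float32)
    print(nm,cv2.minAreaRect(P))
# lug bars
c0=np.array([446.9,138.1]);
for r in (21,23,25,27,29):
    a=np.deg2rad(np.arange(0,360,1)); p=proj(t,np.c_[c0[0]+r*np.cos(a),c0[1]+r*np.sin(a),np.full(360,18)]).astype(np.float32)
    g=t['frame'].astype(np.float32).mean(2); v=cv2.remap(g,p[:,0].reshape(1,-1),p[:,1].reshape(1,-1),cv2.INTER_CUBIC)[0]
    w=v.reshape(4,90).mean(0); print(r,[int(q*90+np.argmin(v[q*90:q*90+90])) for q in range(4)],np.argmin(w),w.min().round(),w.max().round())
E
```

```text
[ 23 116 119]
[ 26 109  98]
[ 21 126 121]
open ((612.5277099609375, 77.82368469238281), (124.7447509765625, 123.55833435058594), 6.673068046569824)
closed ((636.7890625, -187.2152557373047), (122.25912475585938, 125.01177978515625), 89.96119689941406)
21 [64, 150, 244, 335] 63 105.0 124.0
23 [63, 151, 244, 335] 63 95.0 125.0
25 [64, 152, 243, 335] 63 86.0 125.0
27 [63, 152, 243, 336] 64 90.0 125.0
29 [63, 152, 245, 336] 64 98.0 120.0
```

Call:
{"method": "arm_command", "body": {
  "deltas": [
    [[0,0.1,0.25,-0.25,0],[0,0.1,0.25,-0.25,0],[0,0.065,0.105,-0.3,0],[0,0,0,-0.3,0],[0,0,0,-0.3,0],[0,0,0,0,0],[0,0,0,0,0]]
  ]
}}

```text
t: 1.68
eef_pos: [452.7, -64.1, 66.5]
tcp_rot: [-3.14, -0.002, 0.451]
ft_force: [0.0, 0.2, -0.3]
opening: 1.002
```

```bash
python3 - <<'E'
from ov import *
s=snap('side','pics/s1.png'); t=snap('top','pics/t1.png'); st=env.state(); x,y,z=st['eef_pos'];print(st['eef_pos'],st['tcp_rot'])
ov(s,[(x,y,z,2,(0,0,255)),(x,y,z,59.5,(0,255,0)),(x,y,z,47.5,(0,255,0)),(450.5,-70.5,5.5,21.5,(255,0,0))],(310,150,120,100),6,'pics/s1o.png')
cv2.imwrite('pics/t1o.png',cv2.resize(np.ascontiguousarray(t['frame'][150:310,230:430,::-1]),None,fx=4,fy=3.7))
E
```

```text
[453.21096124 -64.44943694  67.66843363] [ 3.1412204  -0.00419113  0.45083009]
```

View pics/s1o.png

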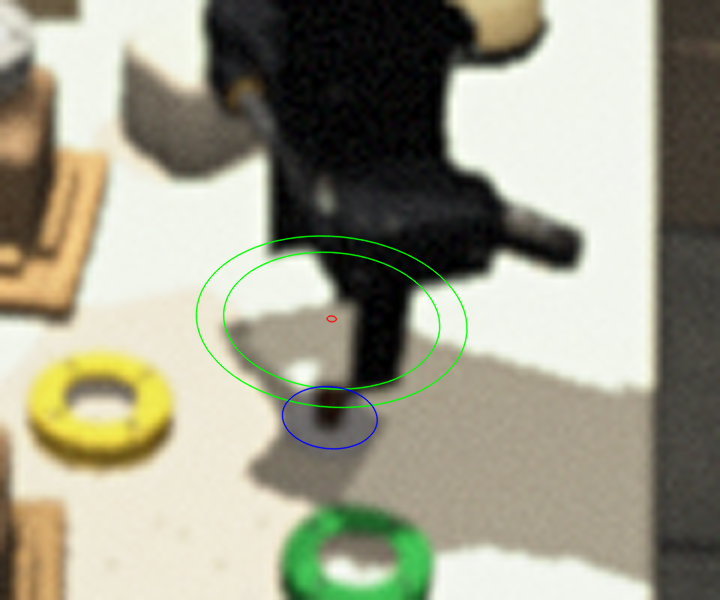

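View pics/t1o.png

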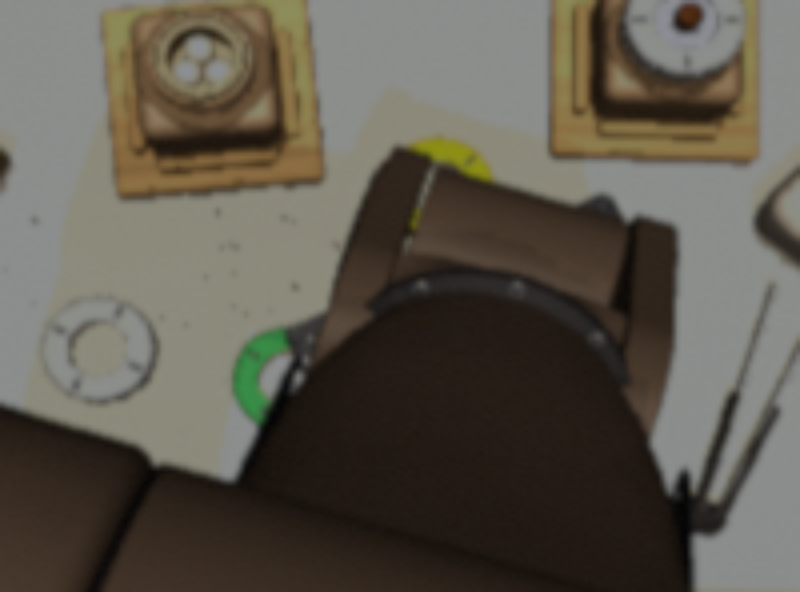

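Call:
{"method": "arm_command", "body": {
  "deltas": [
    [[0,-0.03,-0.05,-0.2,0],[0,0,0,-0.2,0],[0,0,0,-0.12,0],[0,0,0,0,0],[0,0,0,0,0]]
  ]
}}

```text
t: 2.2
eef_pos: [454.8, -72.7, 22.8]
tcp_rot: [3.131, -0.015, 0.449]
ft_force: [0.3, -0.8, -0.1]
opening: 1.002
```

```bash
python3 - <<'E'
from ov import *
s=snap('side','pics/s2.png'); st=env.state(); x,y,z=st['eef_pos'];print(st['eef_pos'],st['tcp_rot'])
ov(s,[(x,y,z,2,(0,0,255)),(x,y,z,59.5,(0,255,0)),(450.5,-70.5,5.5,21.5,(255,0,0))],(310,150,120,100),6,'pics/s2o.png')
E
```

```text
[454.89798011 -72.68218562  22.95570595] [ 3.13028161 -0.01586214  0.44858214]
```

View pics/s2o.png

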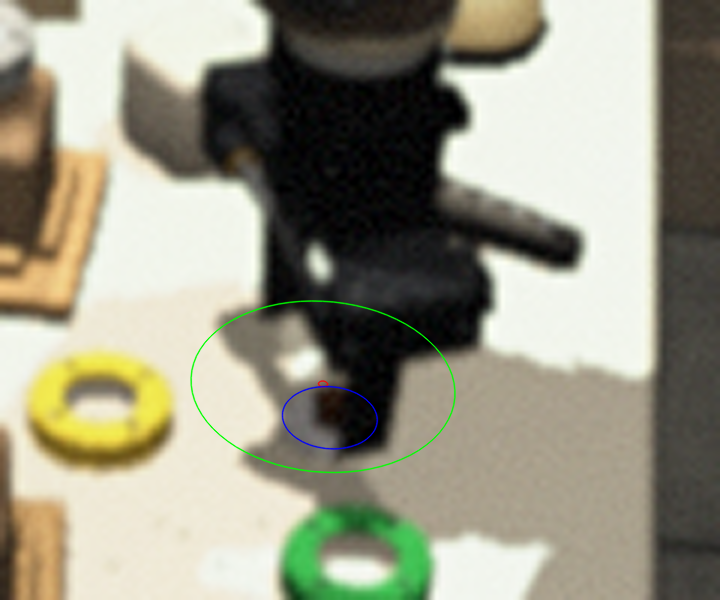

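Call:
{"method": "arm_command", "body": {
  "deltas": [
    [[0,-0.04,0.03,-0.08,0],[0,0,0,-0.05,0],[0,0,0,0,0]]
  ]
}}

```text
t: 2.5
eef_pos: [453.1, -70.6, 13.7]
tcp_rot: [3.125, -0.021, 0.448]
ft_force: [0.0, -0.6, 0.2]
opening: 1.0
```

```bash
python3 - <<'E'
from ov import *
st=env.state(); print(st)
E
```

```text
{'t': 2.5, 'joints': array([-0.30034537,  0.59719017,  2.15409081,  0.00709148,  0.36390405,
        0.81588049]), 'qvel': array([ 0.00188159, -0.03465252, -0.00041676, -0.00071529,  0.02535095,
        0.00233097]), 'tau': array([ 1.09560031e-01, -5.07369733e+01, -8.49340618e+00,  3.90900357e-02,
       -3.29109840e-01,  9.81701334e-03]), 'eef_pos': array([453.05905651, -70.61239771,  13.67827798]), 'tcp_rot': array([ 3.12546649, -0.02107508,  0.44814664]), 'ft_force': array([ 0.0045131 , -0.6168527 ,  0.24713572]), 'moment': array([ 0.00725889, -0.00831997, -0.01173447]), 'opening': 0.9998093066204432}
```

Call:
{"method": "arm_command", "body": {
  "deltas": [
    [[0,-0.025,0.01,-0.04,0],[0,0,0,-0.02,0],[0,0,0,0,0],[0,0,0,0,0]]
  ]
}}

```text
t: 2.83
eef_pos: [451.5, -70.0, 9.1]
tcp_rot: [3.123, -0.023, 0.448]
ft_force: [-0.1, -0.3, 0.0]
opening: 1.0
```

Now close on the knob, and look.

Call:
{"method": "arm_command", "body": {
  "deltas": [
    [[1,0,0,0,0],[1,0,0,0,0],[1,0,0,0,0],[1,0,0,0,0],[1,0,0,0,0],[1,0,0,0,0],[1,0,0,0,0],[1,0,0,0,0]]
  ]
}}

```text
t: 3.5
eef_pos: [451.8, -70.1, 9.3]
tcp_rot: [3.123, -0.023, 0.448]
ft_force: [-0.1, 0.1, 0.0]
opening: 0.497
```

```bash
python3 - <<'E'
from ov import *
s=snap('side','pics/s3.png'); st=env.state(); x,y,z=st['eef_pos'];print(st['eef_pos'],st['tcp_rot'],st['opening']*95)
ov(s,[(x,y,z,2,(0,0,255)),(x,y,5.5,21.5,(0,255,0)),(450.5,-70.5,5.5,21.5,(255,0,0))],(310,150,120,100),6,'pics/s3o.png')
E
```

```text
[451.83829822 -70.09173494   9.34931894] [ 3.12327049 -0.02342048  0.44835087] 43.11326892277793
```

View pics/s3o.png

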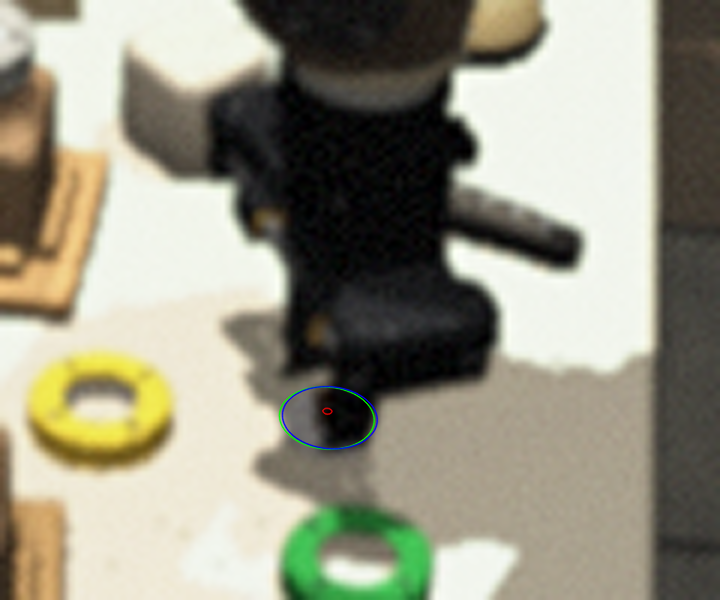

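Call:
{"method": "arm_command", "body": {
  "deltas": [
    [[1,0,0,0,0],[1,0,0,0,0],[1,0,0,0,0],[1,0,0,0,0],[1,0,0,0,0],[1,0,0,0,0]]
  ]
}}

```text
t: 4.05
eef_pos: [451.8, -70.1, 9.3]
tcp_rot: [3.123, -0.023, 0.448]
ft_force: [0.1, 1.5, 0.4]
opening: 0.159
```

Call:
{"method": "arm_command", "body": {
  "deltas": [
    [[0.7,0,0,0,0],[0.7,0,0,0,0],[0.7,0,0,0,0.16],[0.7,0,0,0,0.16],[0.7,0,0,0,0.16],[0.7,0,0,0,0.16],[0.7,0,0,0,0.16],[0.7,0,0,0,0.16],[0.7,0,0,0,0.16],[0.7,0,0,0,0.16],[0.7,0,0,0,0.16],[0.7,0,0,0,0.16]]
  ]
}}

```text
t: 5.05
eef_pos: [451.8, -70.0, 9.3]
tcp_rot: [3.123, -0.024, 1.702]
ft_force: [-0.2, -0.3, 1.0]
opening: 0.3
```

Call:
{"method": "arm_command", "body": {
  "deltas": [
    [[0.7,0,0,0,0.16],[0.7,0,0,0,0.16],[0.7,0,0,0,0.06],[1,0,0,0,0],[1,0,0,0,0],[1,0,0,0,0],[1,0,0,0,0],[1,0,0,0,0]]
  ]
}}

```text
t: 5.72
eef_pos: [451.9, -70.1, 9.3]
tcp_rot: [3.123, -0.024, 2.003]
ft_force: [0.6, -0.4, 0.3]
opening: 0.162
```

Knob grasped and centred, at (451.9, -70.1). Next I lift and carry it toward the jar while refining the mouth position from the images already taken.

Call:
{"method": "arm_command", "body": {
  "deltas": [
    [[1,0,0,0.3,0],[1,0,0,0.4,0],[1,0,0,0.4,0],[1,0,0,0.4,0],[1,0,0,0.1,0],[1,0,0,0,0]]
  ]
}}

```text
t: 6.22
eef_pos: [449.2, -69.5, 174.5]
tcp_rot: [3.128, -0.028, 1.997]
ft_force: [-0.2, 1.3, -0.6]
opening: 0.156
```

```bash
python3 - <<'E'
from ov import *
t=load('pics/t1.png')
f=t['frame'].copy(); t['frame']=np.clip(f.astype(float)*1.8,0,255).astype(np.uint8)
col=[(0,0,255),(0,255,0),(255,0,0)]
M=[(609,75,116,25.5,col[0]),(609,75,116,23,col[2]),(609,75,113,29.5,col[1])]
ov(t,[],(255,140,52,60),7.5,'/tmp/a.png');ov(t,M,(255,140,52,60),7.5,'/tmp/b.png')
cv2.imwrite('pics/m1.png',np.hstack([cv2.imread('/tmp/a.png'),cv2.imread('/tmp/b.png')]))
C=[(636.8,-187.5,120,33,col[0]),(636.8,-187.5,120,17.5,col[2])]
ov(t,[],(372,130,52,60),7.5,'/tmp/a.png');ov(t,C,(372,130,52,60),7.5,'/tmp/b.png')
cv2.imwrite('pics/m2.png',np.hstack([cv2.imread('/tmp/a.png'),cv2.imread('/tmp/b.png')]))
E
```

```text
(no output)
```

View pics/m1.png

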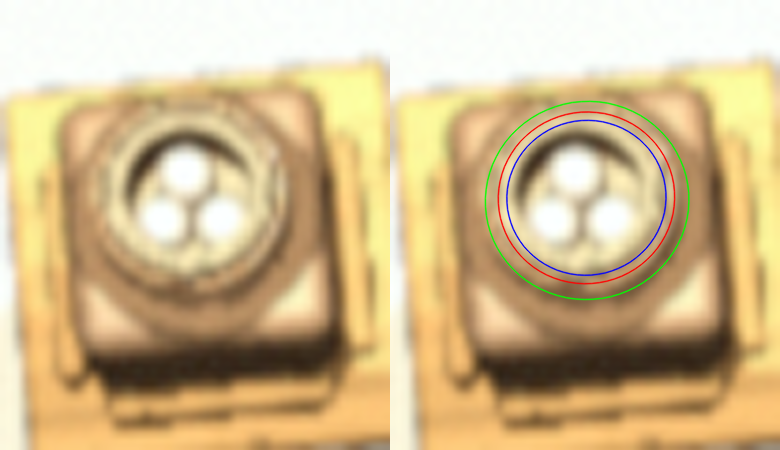

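View pics/m2.png

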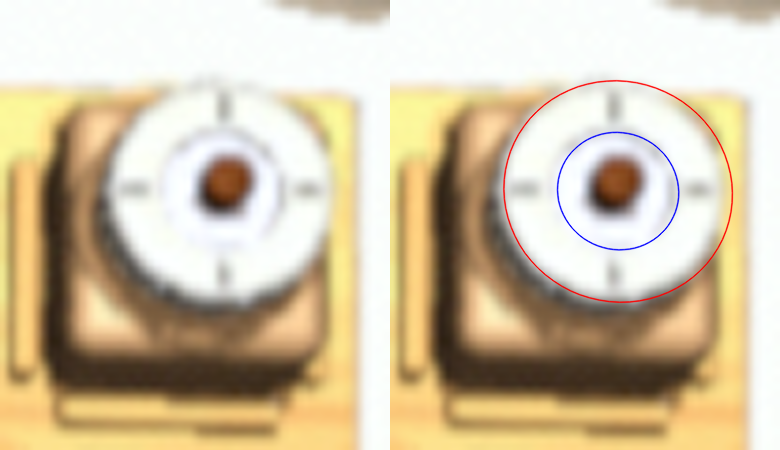

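In the crop the open jar's neck ring is centred a little up and left of my circles, so the mouth is near (611, 76). I'll firm that up with edge fits.

```bash
python3 - <<'E'
from m import *
for fn in ('pics/top0.png','pics/t1.png'):
    t=load(fn)
    # marks on the closed jar flange bars, hole
    for nm,ctr,z,r0,r1,sg in (('neck51',(611,76),116,22.5,28,1),('cl_outer',(637.7,-186.3),120,28,37,1),('cl_hole',(637.7,-186.3),120,14.5,20,-1)):
        for ch in (None,0,2):
            p=np.array(ctr,float)
            for it in range(4):
                e=edge(t,p,z,r0,r1,sg,ch,120); f,rm=circ(e); p=f[:2]
            print(fn[5:9],nm,ch,f.round(2),rm.round(2),len(e))
s=load('pics/side0.png')
for nm,ctr,z,r0,r1,sg in (('neck51',(609.5,84),116,22.5,29,1),('neck51',(609.5,84),116,22.5,29,-1),('cl_hole',(637,-172),120,14.5,20,-1)):
        p=np.array(ctr,float)
        for it in range(4):
            e=edge(s,p,z,r0,r1,sg,None,120); f,rm=circ(e); p=f[:2]
        print('side',nm,f.round(2),rm.round(2),len(e))
E
```

```text
top0 neck51 None [610.67  74.57  25.34] 1.15 99
top0 neck51 0 [610.23  74.51  25.18] 1.17 101
top0 neck51 2 [611.16  74.78  25.39] 1.26 104
top0 cl_outer None [ 636.   -185.24   31.26] 0.87 109
top0 cl_outer 0 [ 635.8  -185.2    30.81] 0.84 98
top0 cl_outer 2 [ 636.03 -185.67   31.74] 0.96 109
top0 cl_hole None [ 636.77 -185.39   19.35] 0.23 29
top0 cl_hole 0 [ 637.12 -185.58   19.04] 0.32 31
top0 cl_hole 2 [ 636.98 -185.34   19.36] 0.28 20
t1.p neck51 None [610.81  74.4   25.45] 1.14 104
t1.p neck51 0 [610.65  74.34  25.35] 1.2 105
t1.p neck51 2 [611.02  74.52  25.59] 1.11 108
t1.p cl_outer None [ 635.93 -185.32   31.28] 0.9 111
t1.p cl_outer 0 [ 635.69 -185.1    30.81] 0.77 103
t1.p cl_outer 2 [ 635.9  -185.55   31.65] 0.95 111
t1.p cl_hole None [ 637.31 -185.51   19.14] 0.36 35
t1.p cl_hole 0 [ 637.11 -185.45   19.15] 0.31 35
t1.p cl_hole 2 [ 636.98 -185.45   19.38] 0.16 20
side neck51 [611.01  79.41  26.02] 1.3 32
side neck51 [612.32  85.17  27.14] 0.84 93
side cl_hole [ 639.33 -181.52   15.98] 1.26 37
```

Call:
{"method": "arm_command", "body": {
  "deltas": [
    [[1,0.27,0.24,0,0],[1,0.27,0.24,0,0],[1,0.27,0.24,0,0],[1,0.27,0.24,0,0],[1,0.27,0.24,0,0],[1,0.27,0.24,-0.05,0],[1,0,0,0,0],[1,0,0,0,0]]
  ]
}}

```text
t: 6.88
eef_pos: [615.0, 82.2, 160.3]
tcp_rot: [3.134, -0.03, 1.988]
ft_force: [-0.1, -0.2, -0.5]
opening: 0.157
```

Call:
{"method": "arm_command", "body": {
  "deltas": [
    [[1,-0.03,-0.06,-0.12,0],[1,0,0,-0.12,0],[1,0,0,-0.02,0],[1,0,0,0,0],[1,0,0,0,0]]
  ]
}}

```text
t: 7.3
eef_pos: [608.6, 74.8, 128.4]
tcp_rot: [3.141, -0.033, 1.986]
ft_force: [0.5, 0.2, -1.2]
opening: 0.157
```

```bash
python3 - <<'E'
from ov import *
s=snap('side','pics/s4.png'); t=snap('top','pics/t4.png'); st=env.state(); x,y,z=st['eef_pos'];print(st['eef_pos'],st['tcp_rot'],st['opening']*95)
ov(s,[],(265,180,60,70),6.5,'/tmp/a.png');ov(s,[(x,y,z-9.3+5.5,21.5,(0,255,0)),(x,y,116,25.5,(0,0,255))],(265,180,60,70),6.5,'/tmp/b.png')
cv2.imwrite('pics/s4o.png',np.hstack([cv2.imread('/tmp/a.png'),cv2.imread('/tmp/b.png')]))
cv2.imwrite('pics/t4o.png',np.clip(1.8*cv2.resize(np.ascontiguousarray(t['frame'][130:230,230:340,::-1]),None,fx=5,fy=5),0,255))
E
```

```text
[609.00945734  74.95209112 129.06007412] [ 3.1401076  -0.03283638  1.98584465] 15.12678339684473[ WARN:0@4.732] global loadsave.cpp:1063 imwrite_ Unsupported depth image for selected encoder is fallbacked to CV_8U.
```

View pics/s4o.png

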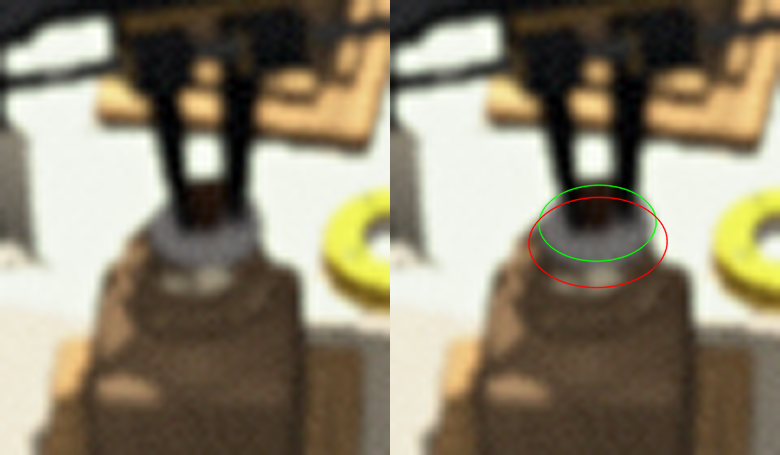

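View pics/t4o.png

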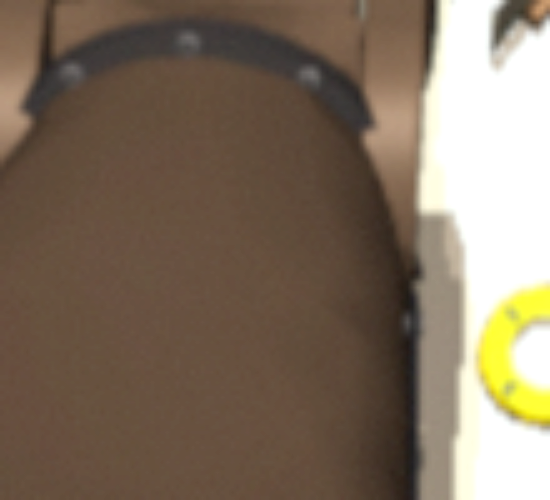

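```bash
python3 - <<'E'
from ov import *
s=load('pics/s4.png'); s0=load('pics/side0.png'); x,y,z=609.0,74.95,129.06
b=z-9.3
# pred front/back extremes at disc
for nm,r,zz in (('top',21.5,b+5.5),('metal low',21.5,b+1.5),('under',20,b)):
    a=np.linspace(0,2*np.pi,361); p=proj(s,np.c_[x+r*np.cos(a),y+r*np.sin(a),np.full(361,zz)]); print(nm,'u',p[:,0].min().round(1),p[:,0].max().round(1),'v',p[:,1].min().round(1),p[:,1].max().round(1))
g=s['frame'].astype(float).mean(2).round().astype(int)
print('rows 205..230 mean cols 292:298'); print(list(zip(range(205,230),g[205:230,292:299].mean(1).round().astype(int))))
for v in (216,218): print(v,list(zip(range(282,312),g[v,282:312])))
print(s['frame'][205:230,296].tolist())
g0=s0['frame'].astype(float).mean(2)
print('rim0 col295', list(zip(range(205,235),g0[205:235,294:297].mean(1).round().astype(int))))
print('rim0 row218',list(zip(range(280,312),g0[217:220,280:312].mean(0).round().astype(int))))
a=np.linspace(0,2*np.pi,361)
for r,zz in((25.5,116),(23,116),(29.5,113)):
    p=proj(s,np.c_[x+r*np.cos(a),y+r*np.sin(a),np.full(361,zz)]); print(r,'u',p[:,0].min().round(1),p[:,0].max().round(1),'v',p[:,1].min().round(1),p[:,1].max().round(1))
E
```

```text
top u 287.4 305.5 v 208.0 219.7
metal low u 287.5 305.5 v 209.3 221.0
under u 288.1 304.9 v 210.1 221.0
rows 205..230 mean cols 292:298
[(205, np.int64(182)), (206, np.int64(157)), (207, np.int64(95)), (208, np.int64(35)), (209, np.int64(20)), (210, np.int64(20)), (211, np.int64(18)), (212, np.int64(20)), (213, np.int64(20)), (214, np.int64(30)), (215, np.int64(56)), (216, np.int64(84)), (217, np.int64(101)), (218, np.int64(106)), (219, np.int64(102)), (220, np.int64(95)), (221, np.int64(98)), (222, np.int64(111)), (223, np.int64(115)), (224, np.int64(102)), (225, np.int64(75)), (226, np.int64(57)), (227, np.int64(57)), (228, np.int64(62)), (229, np.int64(61))]
216 [(282, np.int64(242)), (283, np.int64(233)), (284, np.int64(200)), (285, np.int64(147)), (286, np.int64(97)), (287, np.int64(74)), (288, np.int64(84)), (289, np.int64(103)), (290, np.int64(105)), (291, np.int64(100)), (292, np.int64(90)), (293, np.int64(76)), (294, np.int64(80)), (295, np.int64(82)), (296, np.int64(83)), (297, np.int64(84)), (298, np.int64(92)), (299, np.int64(102)), (300, np.int64(100)), (301, np.int64(10
[... 2024 characters left out ...]
, (284, np.int64(155)), (285, np.int64(129)), (286, np.int64(125)), (287, np.int64(108)), (288, np.int64(76)), (289, np.int64(55)), (290, np.int64(45)), (291, np.int64(49)), (292, np.int64(47)), (293, np.int64(48)), (294, np.int64(49)), (295, np.int64(53)), (296, np.int64(58)), (297, np.int64(64)), (298, np.int64(62)), (299, np.int64(56)), (300, np.int64(57)), (301, np.int64(75)), (302, np.int64(105)), (303, np.int64(127)), (304, np.int64(129)), (305, np.int64(147)), (306, np.int64(187)), (307, np.int64(216)), (308, np.int64(222)), (309, np.int64(224)), (310, np.int64(227)), (311, np.int64(230))]
25.5 u 285.9 307.2 v 209.9 223.8
23 u 286.9 306.1 v 210.5 223.1
29.5 u 284.3 308.8 v 209.8 225.8
```

```bash
python3 - <<'E'
from ov import *
s=load('pics/s4.png'); x,y,z=609.0,74.95,129.06
b=z-9.3
a=np.linspace(0,2*np.pi,361)
p=proj(s,np.c_[x+8*np.cos(a),y+8*np.sin(a),np.full(361,b+24)]); print('knob top','u',p[:,0].min().round(1),p[:,0].max().round(1),'v',p[:,1].min().round(1),p[:,1].max().round(1))
g=s['frame'][:,:,0].astype(int)
print([(v,int(g[v,295:298].mean())) for v in range(200,222)])
# holder corners in side: mask
s0=load('pics/side0.png'); hsv=cv2.cvtColor(s0['frame'],cv2.COLOR_RGB2HSV)
ov(s0,[(612,76,116,25.5,(0,0,255)),(612,80,116,25.5,(0,255,0))],(255,195,80,80),7,'pics/s0z.png')
im=cv2.imread('pics/s0z.png')
for col,(cx,cy) in (((0,0,255),(612,76)),((0,255,0),(612,80))):
  th=np.deg2rad(6.7); Q=[]
  for sx,sy in((1,1),(-1,1),(-1,-1),(1,-1)):
    for zz in (0,):
      Q.append([cx+62*(sx*np.cos(th)-sy*np.sin(th)),cy+62*(sx*np.sin(th)+sy*np.cos(th)),zz])
  q=(proj(s0,Q)-[255,195]+.5)*7; cv2.polylines(im,[np.int32(q)],True,col,1,cv2.LINE_AA)
cv2.imwrite('pics/s0z.png',im)
t=load('pics/top0.png'); f=t['frame']; t['frame']=np.clip(f.astype(float)*1.6,0,255).astype(np.uint8)
ov(t,[],(245,138,80,80),7,'pics/t0z.png')
im=cv2.imread('pics/t0z.png')
for col,(cx,cy) in (((0,0,255),(612,76)),((0,255,0),(612,80))):
  Q=[]
  for sx,sy in((1,1),(-1,1),(-1,-1),(1,-1)):
      Q.append([cx+62*(sx*np.cos(th)-sy*np.sin(th)),cy+62*(sx*np.sin(th)+sy*np.cos(th)),0])
  q=(proj(t,Q)-[245,138]+.5)*7; cv2.polylines(im,[np.int32(q)],True,col,1,cv2.LINE_AA)
cv2.imwrite('pics/t0z.png',im)
E
```

```text
knob top u 292.9 299.7 v 205.7 210.0
[(200, 124), (201, 194), (202, 241), (203, 246), (204, 245), (205, 244), (206, 215), (207, 132), (208, 54), (209, 38), (210, 35), (211, 30), (212, 29), (213, 26), (214, 35), (215, 57), (216, 87), (217, 103), (218, 110), (219, 107), (220, 107), (221, 122)]
```

View pics/s0z.png

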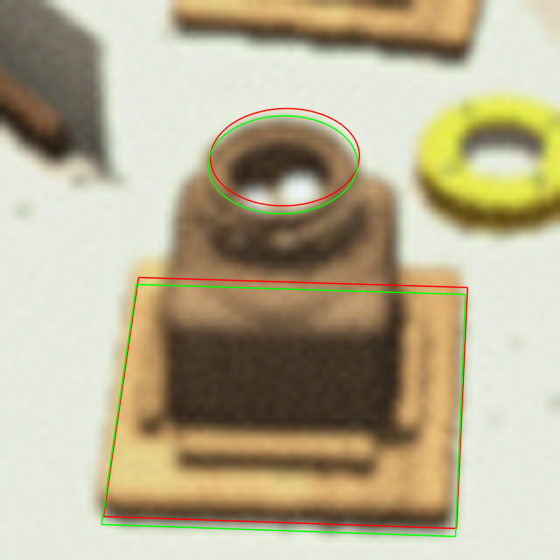

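View pics/t0z.png

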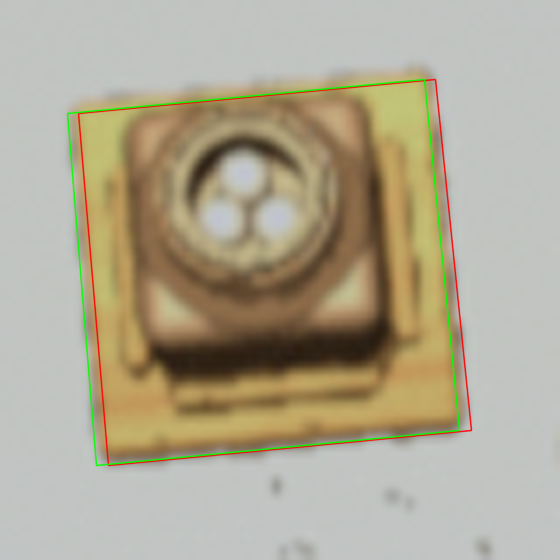

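Call:
{"method": "arm_command", "body": {
  "deltas": [
    [[1,0.035,0.015,0,0],[1,0,0,0,0],[1,0,0,0,0]]
  ]
}}

```text
t: 7.65
eef_pos: [613.4, 76.3, 130.6]
tcp_rot: [3.138, -0.032, 1.985]
ft_force: [-0.2, 0.3, -0.5]
opening: 0.16
```

Call:
{"method": "arm_command", "body": {
  "deltas": [
    [[1,-0.01,0,-0.04,0],[1,0,0,-0.02,0],[1,0,0,-0.02,0],[1,0,0,0,0],[1,0,0,0,0]]
  ]
}}

```text
t: 8.07
eef_pos: [612.9, 77.0, 124.3]
tcp_rot: [3.134, -0.031, 1.986]
ft_force: [0.8, -1.5, 0.9]
opening: 0.162
```

Call:
{"method": "arm_command", "body": {
  "deltas": [
    [[1,-0.005,-0.005,-0.02,0],[1,0,0,-0.015,0],[1,0,0,0,0]]
  ]
}}

```text
t: 8.32
eef_pos: [613.2, 77.4, 123.0]
tcp_rot: [3.131, -0.031, 1.986]
ft_force: [-0.1, -0.8, 2.8]
opening: 0.165
```

Call:
{"method": "arm_command", "body": {
  "deltas": [
    [[1,0,0,-0.02,0],[1,0,0,-0.02,0],[1,0,0,0,0]]
  ]
}}

```text
t: 8.57
eef_pos: [613.5, 77.6, 122.9]
tcp_rot: [3.128, -0.03, 1.987]
ft_force: [-1.7, 0.0, 1.0]
opening: 0.158
```

Call:
{"method": "arm_command", "body": {
  "deltas": [
    [[1,-0.005,0,-0.04,0],[1,0,0,0,0]]
  ]
}}

```text
t: 8.73
eef_pos: [613.8, 77.7, 122.1]
tcp_rot: [3.124, -0.028, 1.987]
ft_force: [-1.6, 0.5, -1.0]
opening: 0.161
```

```bash
python3 - <<'E'
from ov import *
s=snap('side','pics/s5.png'); st=env.state(); print(st['eef_pos'],st['ft_force'],st['moment'])
ov(s,[],(265,180,60,60),10,'pics/s5o.png')
E
```

```text
[613.88127612  77.67943087 122.06048923] [-0.00932478 -0.05824777  0.4385577 ] [ 0.08704503 -0.1381381  -0.04312389]
```

View pics/s5o.png

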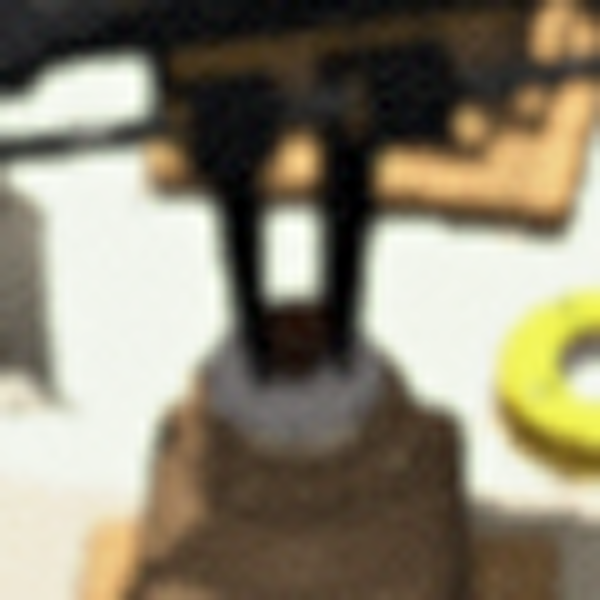

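Call:
{"method": "arm_command", "body": {
  "deltas": [
    [[1,0,0,-0.05,0],[1,0,0,-0.05,0]]
  ]
}}

```text
t: 8.95
eef_pos: [614.5, 77.6, 118.7]
tcp_rot: [3.119, -0.026, 1.988]
ft_force: [-23.4, -0.8, 66.4]
opening: 0.157
```

Call:
{"method": "arm_command", "body": {
  "deltas": [
    [[0.7,0,0,0.03,0],[0.7,0,0,0.02,0],[0.7,0,0,0,0]]
  ]
}}

```text
t: 9.2
eef_pos: [614.6, 77.6, 125.5]
tcp_rot: [3.117, -0.025, 1.988]
ft_force: [-0.0, 0.7, -0.1]
opening: 0.284
```

```bash
python3 - <<'E'
from ov import *
s=snap('side','pics/s6.png'); st=env.state(); print(st['eef_pos'],st['ft_force'],st['moment'])
ov(s,[],(265,180,60,60),10,'pics/s6o.png')
E
```

```text
[614.50663935  77.54342502 125.16958731] [ 0.15100161  0.18412679 -0.11124831] [-0.02230586 -0.1196915   0.03909684]
```

View pics/s6o.png

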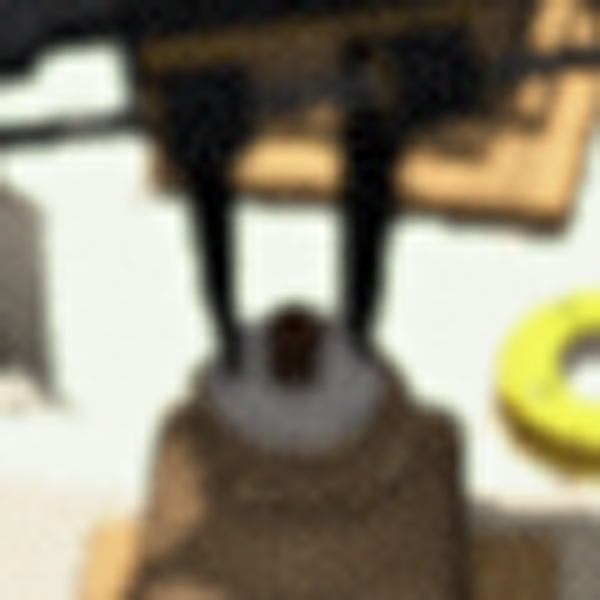

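The disc looks level in the mouth and the knob is free of the fingers. Next I retreat upward and then across toward the band.

Call:
{"method": "arm_command", "body": {
  "deltas": [
    [[0.7,0,0,0.3,0],[0.5,0,0,0.35,0],[0,-0.3,0.1,0.1,-0.06],[0,-0.35,0.12,0,-0.06],[0,-0.35,0.12,0,0],[0,-0.35,0.12,0,0],[0,-0.25,0.1,0,0],[0,0,0,-0.1,0],[0,0,0,-0.2,0],[0,0,0,0,0]]
  ]
}}

```text
t: 10.08
eef_pos: [445.1, 134.5, 164.4]
tcp_rot: [3.126, -0.029, 1.887]
ft_force: [1.0, -0.0, -0.3]
opening: 0.876
```

```bash
python3 - <<'E'
from ov import *
s=snap('side','pics/s7.png'); t=snap('top','pics/t7.png'); st=env.state(); print(st['eef_pos'],st['tcp_rot'],st['opening'])
ov(s,[],(265,190,50,50),8,'/tmp/a.png')
t['frame']=np.clip(t['frame'].astype(float)*1.8,0,255).astype(np.uint8)
ov(t,[],(257,142,50,50),8,'/tmp/b.png')
cv2.imwrite('pics/j7.png',np.hstack([cv2.imread('/tmp/a.png'),cv2.imread('/tmp/b.png')]))
cv2.imwrite('pics/t7.png',t['frame'][:,:,::-1])
E
```

```text
[446.92628214 134.46391122 166.61623437] [ 3.12292804 -0.02827603  1.88651446] 0.9575916731513006
```

View pics/j7.png

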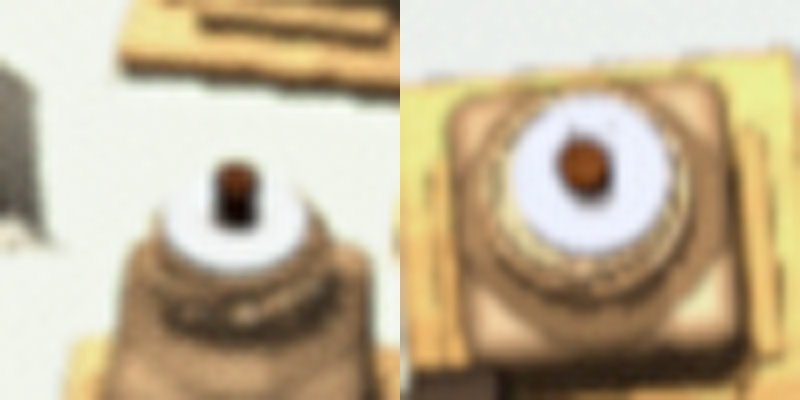

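View pics/s7.png

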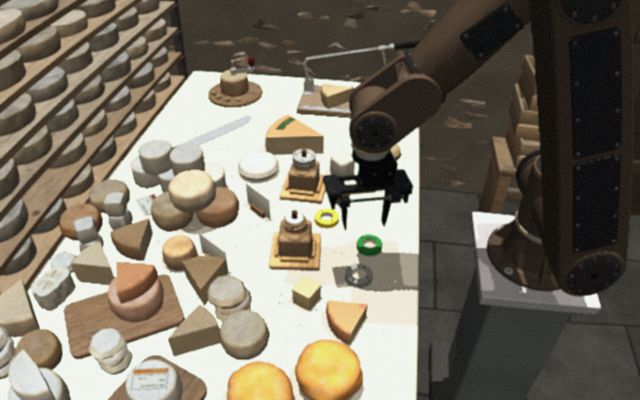

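The top crop shows the plate off-centre in the mouth, about 3 mm toward +x (up in the picture), and the knob is off the same way. The disc is probably tilted on the rim. I'll quantify that.

```bash
python3 - <<'E'
from m import *
t=load('pics/t7.png'); t0=load('pics/t1.png')
for ch in (None,2):
    p=np.array([613.,76.])
    for it in range(4):
        e=edge(t,p,117.5,17,25,1,ch,120); f,rm=circ(e); p=f[:2]
    print('plate',f.round(2),rm.round(2),len(e))
def knob(c,box):
    u0,v0,w,h=box; hsv=cv2.cvtColor(c['frame'],cv2.COLOR_RGB2HSV)[v0:v0+h,u0:u0+w]
    m=((hsv[:,:,1]>110)&(hsv[:,:,0]<20)).astype(np.uint8); n,l,st,cc=cv2.connectedComponentsWithStats(m)
    return [(st[i,4],(cc[i]+[u0,v0]).round(2)) for i in range(1,n) if st[i,4]>6]
for b in ((275,156,12,14),(397,147,14,14)): print(knob(t,b))
for u,v in ((279.7,161.9),): print(plane(t,u,v,136))
# closed knob
print(knob(t0,(397,147,14,14)))
for q in knob(t0,(397,147,14,14)): print(plane(t0,*q[1],136))
for q in knob(t,(275,156,12,14)): print('ours',plane(t,*q[1],136))
E
```

```text
plate [614.38  76.25  21.47] 0.95 119
plate [614.34  76.15  21.66] 0.78 120
[(np.int32(26), array([279.69, 162.54]))]
[(np.int32(24), array([401.88, 154.04]))]
[612.68084274  75.89601996 136.        ]
[(np.int32(24), array([401.88, 154.04]))]
[ 634.47508467 -184.55116993  136.        ]
ours [611.27985914  75.87711799 136.        ]
```

The disc is about 3 mm off toward +x and +1.5 mm toward +y, resting on the rim edge. I go back, regrip the knob and shift it. I'll turn the wrist by 90° as well, so that the tool tilt built up so far cancels.

Call:
{"method": "arm_command", "body": {
  "deltas": [
    [[0.6,0.14,-0.05,0.03,0.16],[0.6,0.14,-0.05,0.02,0.16],[0.6,0.14,-0.05,0,0.16],[0.6,0.14,-0.05,0,0.16],[0.6,0.14,-0.05,0,0.16],[0.6,0.14,-0.05,0,0.16],[0.6,0.14,-0.05,0,0.16],[0.6,0.14,-0.05,0,0.16],[0.6,0.14,-0.05,0,0.16],[0.6,0.14,-0.05,0,0.16],[0.6,0.14,-0.05,0,0.16],[0.6,0.08,0,0,0.16]]
  ]
}}

```text
t: 11.18
eef_pos: [622.7, 73.4, 180.0]
tcp_rot: [3.122, -0.023, -2.894]
ft_force: [0.1, -0.5, 0.3]
opening: 0.404
```

Call:
{"method": "arm_command", "body": {
  "deltas": [
    [[0.6,-0.08,0.04,-0.25,0],[0.6,0,0,-0.15,0],[0.6,0,0,-0.05,0],[0.6,0,0,0,0]]
  ]
}}

```text
t: 11.52
eef_pos: [619.6, 75.5, 136.1]
tcp_rot: [3.123, -0.019, -2.888]
ft_force: [1.2, 0.3, -0.2]
opening: 0.401
```

Call:
{"method": "arm_command", "body": {
  "deltas": [
    [[0.6,-0.05,0.02,-0.05,0],[0.6,-0.02,0,-0.05,0],[0.6,0,0,0,0],[0.6,0,0,0,0]]
  ]
}}

```text
t: 11.85
eef_pos: [613.1, 77.4, 127.7]
tcp_rot: [3.124, -0.016, -2.889]
ft_force: [0.5, 0.4, 0.4]
opening: 0.404
```

Call:
{"method": "arm_command", "body": {
  "deltas": [
    [[1,0,0,0,0],[1,0,0,0,0],[1,0,0,0,0],[1,0,0,0,0],[1,0,0,0,0]]
  ]
}}

```text
t: 12.27
eef_pos: [613.2, 79.1, 130.0]
tcp_rot: [3.122, -0.014, -2.89]
ft_force: [-0.9, 3.1, -0.9]
opening: 0.15
```

Call:
{"method": "arm_command", "body": {
  "deltas": [
    [[1,0,0,0.06,0],[1,-0.02,-0.03,0,0],[1,0,0,0,0],[1,0,0,0,0]]
  ]
}}

```text
t: 12.6
eef_pos: [611.2, 75.9, 137.1]
tcp_rot: [3.122, -0.013, -2.889]
ft_force: [0.4, 0.4, -0.5]
opening: 0.155
```

```bash
python3 - <<'E'
from ov import *
s=snap('side','pics/s8.png'); st=env.state(); x,y,z=st['eef_pos']; print(st['eef_pos'],st['tcp_rot'],st['opening'],st['ft_force'])
ov(s,[],(265,180,60,60),10,'pics/s8o.png')
E
```

```text
[611.14142872  75.82114458 137.0075767 ] [ 3.12227757 -0.01364266 -2.88907146] 0.15441506946131045 [ 0.17409356 -0.44414376 -0.31779606]
```

View pics/s8o.png

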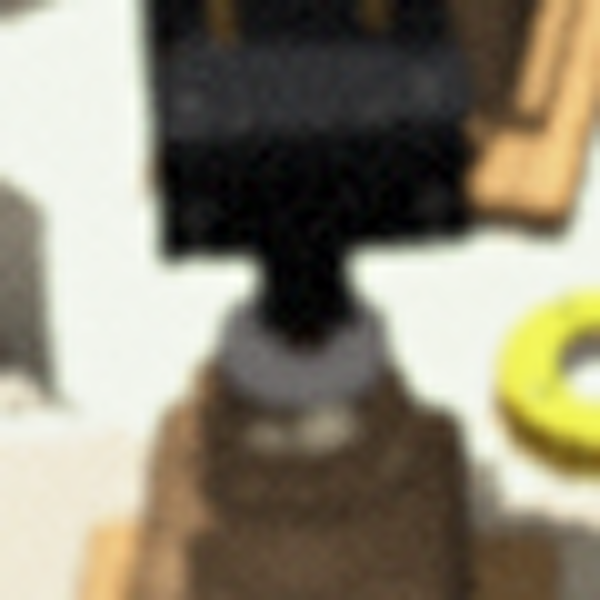

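Call:
{"method": "arm_command", "body": {
  "deltas": [
    [[1,0,0,-0.03,0],[1,0,0,-0.02,0],[1,0,0,0,0],[1,0,0,0,0]]
  ]
}}

```text
t: 12.98
eef_pos: [611.7, 75.6, 131.6]
tcp_rot: [3.122, -0.012, -2.89]
ft_force: [-0.5, 0.5, 1.7]
opening: 0.158
```

Call:
{"method": "arm_command", "body": {
  "deltas": [
    [[1,-0.005,0,-0.02,0],[1,0,0,0,0],[1,0,0,0,0]]
  ]
}}

```text
t: 13.23
eef_pos: [612.2, 76.2, 131.4]
tcp_rot: [3.123, -0.009, -2.89]
ft_force: [-0.9, -0.5, 0.8]
opening: 0.156
```

Call:
{"method": "arm_command", "body": {
  "deltas": [
    [[1,-0.02,-0.01,-0.01,0],[1,-0.01,0,-0.01,0],[1,0,0,0,0]]
  ]
}}

```text
t: 13.48
eef_pos: [611.2, 75.4, 131.2]
tcp_rot: [3.124, -0.002, -2.89]
ft_force: [-0.7, -0.1, 1.0]
opening: 0.154
```

```bash
python3 - <<'E'
from ov import *
s=snap('side','pics/s9.png'); st=env.state(); x,y,z=st['eef_pos']; print(st['eef_pos'],st['tcp_rot'],st['opening'],st['ft_force'])
ov(s,[],(265,180,60,60),10,'pics/s9o.png')
E
```

```text
[611.18907944  75.32523659 131.14192672] [ 3.12381619e+00 -2.63216529e-03 -2.88952883e+00] 0.15047932846068307 [1.04930486 0.03600729 3.87738087]
```

View pics/s9o.png

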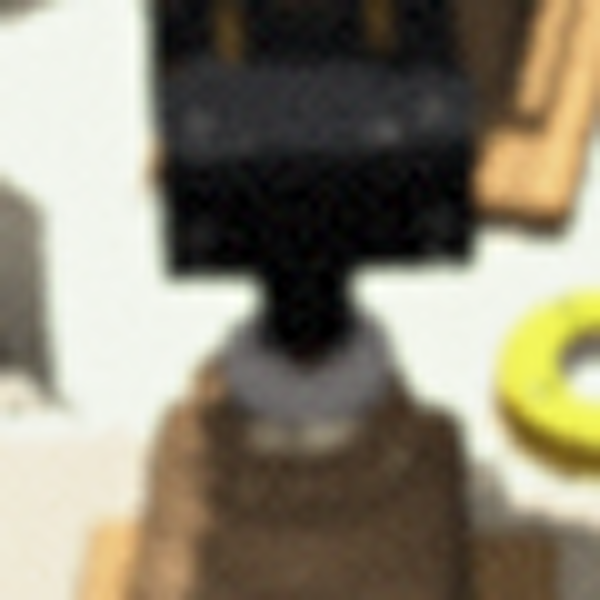

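Call:
{"method": "arm_command", "body": {
  "deltas": [
    [[1,0,0.015,0,0],[1,0,0.01,-0.01,0],[1,0,0,0,0]]
  ]
}}

```text
t: 13.78
eef_pos: [611.3, 77.2, 130.5]
tcp_rot: [3.125, -0.002, -2.889]
ft_force: [-1.3, -1.0, 4.9]
opening: 0.152
```

Call:
{"method": "arm_command", "body": {
  "deltas": [
    [[1,0,0.01,-0.01,0],[1,0,0,-0.015,0],[1,0,0,0,0]]
  ]
}}

```text
t: 14.03
eef_pos: [611.9, 78.0, 130.0]
tcp_rot: [3.127, -0.0, -2.889]
ft_force: [-1.5, -1.4, 3.1]
opening: 0.158
```

Call:
{"method": "arm_command", "body": {
  "deltas": [
    [[1,-0.012,0,-0.015,0],[1,-0.005,0,-0.015,0],[1,0,0,0,0]]
  ]
}}

```text
t: 14.28
eef_pos: [612.0, 78.3, 130.0]
tcp_rot: [3.128, 0.006, -2.889]
ft_force: [-2.0, -0.9, 2.3]
opening: 0.156
```

```bash
python3 - <<'E'
from ov import *
s=snap('side','pics/s10.png'); st=env.state(); x,y,z=st['eef_pos']; print(st['eef_pos'],st['tcp_rot'],st['opening'],st['ft_force'])
ov(s,[],(265,180,60,60),10,'pics/s10o.png')
E
```

```text
[611.91532062  78.31729266 129.9599115 ] [ 3.12818786  0.00593348 -2.88885094] 0.15675975944400194 [-0.95468224  0.04861672  7.02576761]
```

View pics/s10o.png

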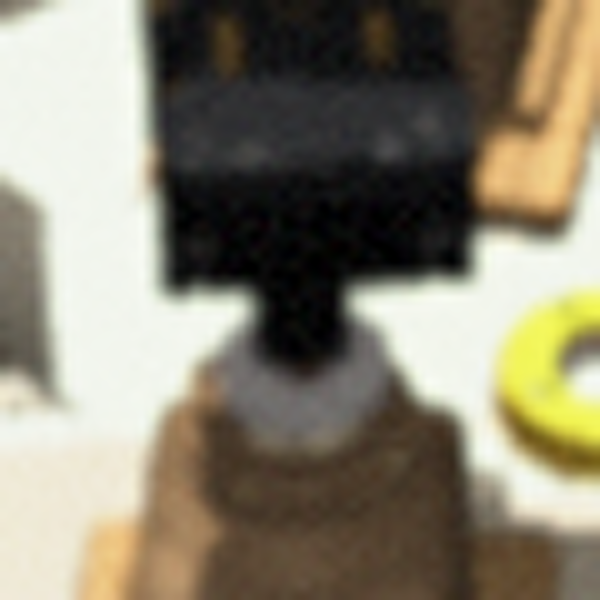

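Call:
{"method": "arm_command", "body": {
  "deltas": [
    [[1,-0.01,0,0.025,0],[1,-0.015,-0.005,0,0],[1,0,0,0,0],[1,0,0,-0.02,0],[1,0,0,-0.01,0],[1,0,0,0,0]]
  ]
}}

```text
t: 14.83
eef_pos: [610.4, 78.4, 130.1]
tcp_rot: [3.128, 0.01, -2.889]
ft_force: [-2.2, -0.7, 4.0]
opening: 0.155
```

Call:
{"method": "arm_command", "body": {
  "deltas": [
    [[1,-0.01,0,-0.015,0],[1,-0.01,0,-0.015,0],[1,0,0,0,0]]
  ]
}}

```text
t: 15.08
eef_pos: [610.6, 78.6, 129.8]
tcp_rot: [3.13, 0.016, -2.889]
ft_force: [-1.2, -0.0, 2.8]
opening: 0.157
```

Call:
{"method": "arm_command", "body": {
  "deltas": [
    [[0.7,0,0,0,0],[0.7,0,0,0,0],[0.7,0,0,0,0]]
  ]
}}

```text
t: 15.33
eef_pos: [610.1, 78.6, 129.2]
tcp_rot: [3.13, 0.015, -2.889]
ft_force: [0.1, 0.4, -0.1]
opening: 0.282
```

```bash
python3 - <<'E'
from ov import *
s=snap('side','pics/s11.png'); st=env.state(); x,y,z=st['eef_pos']; print(st['eef_pos'],st['tcp_rot'],st['opening'],st['ft_force'])
ov(s,[],(270,195,50,50),8,'/tmp/a.png'); ov(load('pics/s7.png'),[],(270,195,50,50),8,'/tmp/b.png')
cv2.imwrite('pics/s11o.png',np.hstack([cv2.imread('/tmp/a.png'),cv2.imread('/tmp/b.png')]))
E
```

```text
[610.10345818  78.58432685 129.13071158] [ 3.12952759  0.01501965 -2.88910622] 0.2930349522801256 [0.24600193 0.42685701 0.17505044]
```

View pics/s11o.png

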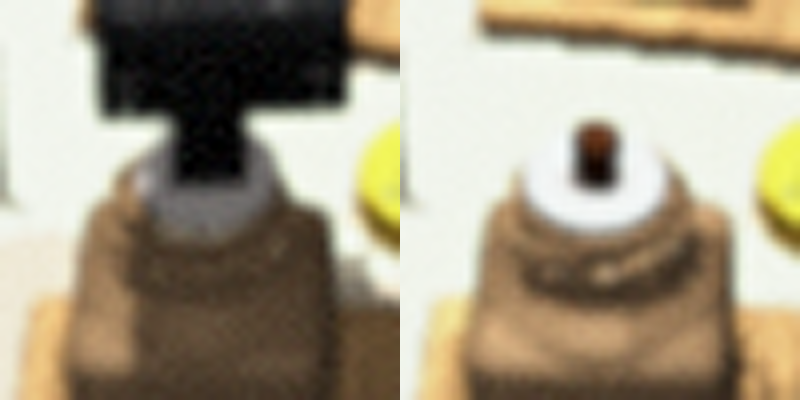

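Call:
{"method": "arm_command", "body": {
  "deltas": [
    [[0.7,0,0,0.3,0],[0.5,0,0,0.35,0],[0,-0.3,0.1,0.1,0],[0,-0.35,0.12,0,0],[0,-0.35,0.12,0,0],[0,-0.35,0.12,0,0],[0,-0.25,0.1,0,0],[0,0,0,0,0]]
  ]
}}

```text
t: 16.05
eef_pos: [442.1, 134.8, 202.7]
tcp_rot: [3.128, 0.009, -2.892]
ft_force: [1.4, 0.9, 0.8]
opening: 0.736
```

```bash
cat > jl.py <<'E'
from ov import *
import sys
k=sys.argv[1]
s=snap('side',f'pics/s{k}.png'); t=snap('top',f'pics/t{k}.png'); st=env.state(); print(st['eef_pos'],st['tcp_rot'],st['opening'])
for ch in (None,2):
    p=np.array([613.,76.])
    for it in range(4):
        e=edge(t,p,117.5,17,25,1,ch,120); f,rm=circ(e); p=f[:2]
    print('plate',f.round(2),rm.round(2),len(e))
hsv=cv2.cvtColor(t['frame'],cv2.COLOR_RGB2HSV)[156:170,275:287]
m=((hsv[:,:,1]>110)&(hsv[:,:,0]<20)).astype(np.uint8); n,l,sx,cc=cv2.connectedComponentsWithStats(m)
for i in range(1,n):
    if sx[i,4]>6: print('knob',cc[i]+[275,156],plane(t,*(cc[i]+[275,156]),136).round(2))
ov(s,[],(270,190,50,50),8,'/tmp/a.png')
t['frame']=np.clip(t['frame'].astype(float)*1.8,0,255).astype(np.uint8)
ov(t,[],(257,142,50,50),8,'/tmp/b.png')
cv2.imwrite(f'pics/j{k}.png',np.hstack([cv2.imread('/tmp/a.png'),cv2.imread('/tmp/b.png')]))
E
python3 jl.py 12
```

```text
[446.07048146 134.10441812 203.0144052 ] [ 3.12847981  0.01116834 -2.89234697] 0.8205950053309177
plate [611.32  74.43  21.17] 1.15 119
plate [611.22  73.82  21.4 ] 0.77 120
knob [280.2  163.44] [609.33  74.74 136.  ]
```

View pics/j12.png

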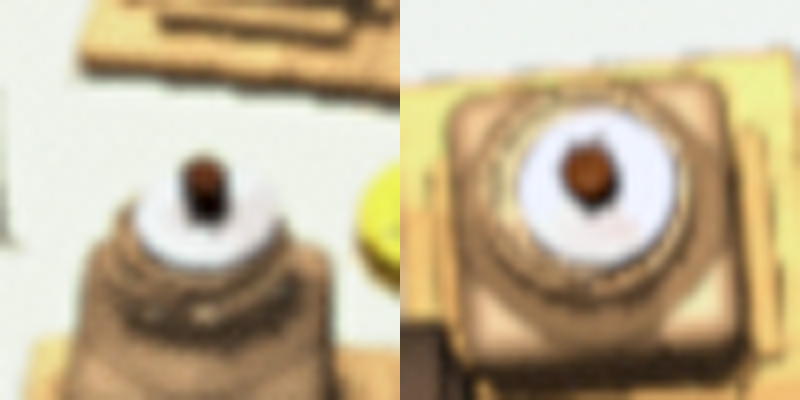

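```bash
python3 - <<'E'
from ov import *
ims=[]
for k in ('7','12'):
    s=load(f'pics/s{k}.png'); f=s['frame'].astype(float); s['frame']=np.clip((f-60)*1.25,0,255).astype(np.uint8)
    ov(s,[],(278,202,34,34),11.5,'/tmp/a.png'); ims.append(cv2.imread('/tmp/a.png'))
cv2.imwrite('pics/cmp.png',np.hstack(ims))
s=load('pics/s12.png')
for u in (289,291,299,301,303): print(u,s['frame'][205:230,u].mean(1).round().astype(int).tolist())
a=np.linspace(0,2*np.pi,361)
for nm,r,z in (('plate',21.5,117.5),('rim',25.5,116)):
    p=proj(s,np.c_[611.2+r*np.cos(a),75+r*np.sin(a),np.full(361,z)]); print(nm,p.min(0),p.max(0))
E
```

```text
289 [238, 237, 239, 239, 239, 238, 239, 240, 240, 240, 242, 241, 241, 243, 240, 223, 174, 117, 118, 119, 106, 97, 87, 87, 86]
291 [238, 238, 238, 239, 237, 235, 230, 233, 235, 237, 233, 229, 232, 236, 240, 243, 230, 181, 136, 124, 101, 93, 83, 73, 63]
299 [239, 238, 240, 239, 239, 234, 232, 228, 223, 210, 197, 196, 208, 224, 232, 232, 211, 162, 116, 94, 75, 80, 96, 90, 69]
301 [238, 239, 239, 238, 236, 239, 239, 240, 237, 231, 227, 227, 227, 226, 219, 195, 149, 97, 82, 73, 82, 97, 96, 71, 60]
303 [238, 237, 238, 238, 239, 240, 237, 236, 232, 228, 227, 221, 211, 191, 160, 119, 88, 80, 84, 95, 104, 91, 69, 53, 52]
plate [286.63018348 210.37172263] [304.57697442 222.08101416]
rim [284.98053212 209.78554629] [306.25000429 223.67834507]
```

View pics/cmp.png

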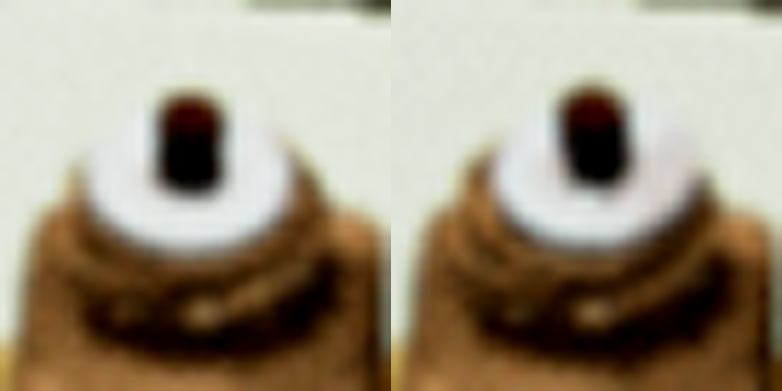

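Comparing the two crops: the plate first sat about 2 mm too far toward +x, and now it sits about 2 mm too far toward −x with its −x/−y side riding up. The true centre lies between. I'll centre the knob there by closing the jaws along the (1,1) diagonal.

Call:
{"method": "arm_command", "body": {
  "deltas": [
    [[0.6,0.17,-0.06,0,-0.16],[0.6,0.17,-0.06,0,-0.16],[0.6,0.17,-0.06,0,-0.16],[0.6,0.17,-0.06,0,-0.16],[0.6,0.17,-0.06,-0.05,-0.16],[0.6,0.17,-0.06,-0.05,-0.16],[0.6,0.17,-0.06,-0.05,-0.16],[0.6,0.17,-0.06,-0.05,-0.16],[0.6,0.17,-0.06,-0.05,-0.06],[0.6,0.09,0,-0.05,0],[0.6,0,0,-0.05,0],[0.6,0,0,0,0]]
  ]
}}

```text
t: 17.15
eef_pos: [628.6, 70.4, 161.0]
tcp_rot: [3.129, 0.014, 2.329]
ft_force: [-0.1, 0.1, -1.4]
opening: 0.396
```

Call:
{"method": "arm_command", "body": {
  "deltas": [
    [[0.6,-0.13,0.06,-0.1,0],[0.6,-0.03,0.01,-0.05,0],[0.6,0,0,-0.05,0],[0.6,0,0,-0.05,0],[0.6,0,0,0,0],[0.6,0,0,0,0]]
  ]
}}

```text
t: 17.65
eef_pos: [611.5, 78.0, 135.1]
tcp_rot: [3.129, 0.014, 2.336]
ft_force: [-0.2, -0.3, -0.4]
opening: 0.402
```

Call:
{"method": "arm_command", "body": {
  "deltas": [
    [[0.6,0.01,-0.01,-0.04,0],[0.6,0,0,-0.02,0],[0.6,0,0,0,0],[0.6,0,0,0,0]]
  ]
}}

```text
t: 17.98
eef_pos: [613.6, 76.7, 129.5]
tcp_rot: [3.128, 0.015, 2.337]
ft_force: [-0.8, -0.3, 1.0]
opening: 0.402
```

Call:
{"method": "arm_command", "body": {
  "deltas": [
    [[1,0,0,0,0],[1,0,0,0,0],[1,0,0,0,0],[1,0,0,0,0],[1,0,0,0,0]]
  ]
}}

```text
t: 18.4
eef_pos: [613.8, 76.6, 129.8]
tcp_rot: [3.127, 0.015, 2.337]
ft_force: [-0.9, 0.6, -0.9]
opening: 0.158
```

Call:
{"method": "arm_command", "body": {
  "deltas": [
    [[1,0,0,-0.02,0],[1,0,0,-0.02,0],[1,0,0,0,0]]
  ]
}}

```text
t: 18.65
eef_pos: [614.5, 76.4, 129.8]
tcp_rot: [3.125, 0.018, 2.337]
ft_force: [-1.1, 1.5, -1.8]
opening: 0.156
```

Call:
{"method": "arm_command", "body": {
  "deltas": [
    [[0.7,0,0,0,0],[0.7,0,0,0,0],[0.7,0,0,0,0]]
  ]
}}

```text
t: 18.9
eef_pos: [614.6, 76.4, 130.1]
tcp_rot: [3.124, 0.019, 2.337]
ft_force: [-0.2, -0.9, -1.0]
opening: 0.285
```

```bash
python3 - <<'E'
from ov import *
s=snap('side','pics/s13.png'); st=env.state(); x,y,z=st['eef_pos']; print(st['eef_pos'],st['tcp_rot'],st['opening'],st['ft_force'])
ov(s,[],(278,195,40,40),12,'pics/s13o.png')
E
```

```text
[614.55111031  76.43533457 130.03533015] [3.12417635 0.01878067 2.33697128] 0.28768838989382856 [ 0.24434673 -0.24425039  0.32323777]
```

View pics/s13o.png

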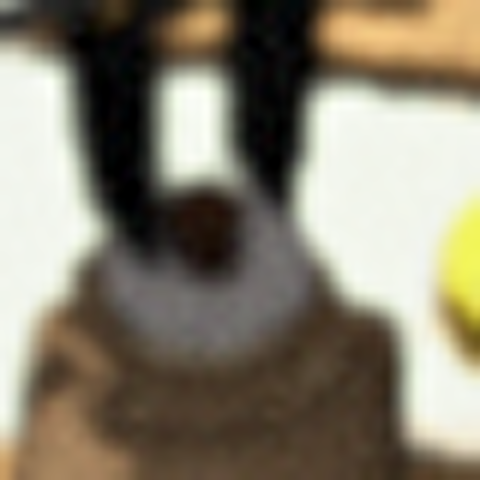

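Call:
{"method": "arm_command", "body": {
  "deltas": [
    [[0.7,-0.005,0.01,0,0.16],[0.7,0,0.005,0,0.16],[0.7,0,0,0,0.16],[0.7,0,0,0,0.16],[0.7,0,0,0,0.16],[0.7,0,0,0,0.16],[0.7,0,0,0,0]]
  ]
}}

```text
t: 19.53
eef_pos: [613.8, 78.0, 128.1]
tcp_rot: [3.125, 0.017, 3.097]
ft_force: [-0.9, 0.4, 0.7]
opening: 0.296
```

Call:
{"method": "arm_command", "body": {
  "deltas": [
    [[1,0,0,0,0],[1,0,0,0,0],[1,0,0,0,0],[1,0,0,0,0]]
  ]
}}

```text
t: 19.87
eef_pos: [614.1, 78.6, 128.0]
tcp_rot: [3.124, 0.017, 3.084]
ft_force: [0.5, 0.3, -0.2]
opening: 0.159
```

```bash
python3 - <<'E'
from ov import *
s=snap('side','pics/s14.png'); st=env.state(); x,y,z=st['eef_pos']; print(st['eef_pos'],st['tcp_rot'],st['opening'],st['ft_force'])
ov(s,[],(278,195,40,40),12,'pics/s14o.png')
E
```

```text
[614.07543363  78.64580609 127.94815893] [3.12382097 0.01698526 3.08391318] 0.15948600453696257 [0.61493982 1.66384325 0.49213735]
```

View pics/s14o.png

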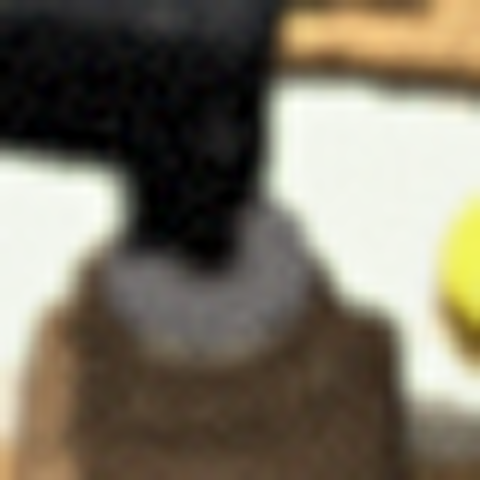

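Call:
{"method": "arm_command", "body": {
  "deltas": [
    [[1,0.012,0,-0.01,0],[1,0.01,0,-0.015,0],[1,0,0,-0.015,0],[1,0,0,0,0]]
  ]
}}

```text
t: 20.25
eef_pos: [614.6, 78.8, 127.9]
tcp_rot: [3.124, 0.015, 3.08]
ft_force: [-1.0, 1.1, -0.2]
opening: 0.158
```

```bash
python3 - <<'E'
from ov import *
s=snap('side','pics/s15.png'); st=env.state(); x,y,z=st['eef_pos']; print(st['eef_pos'],st['tcp_rot'],st['opening'],st['ft_force'])
ov(s,[],(278,195,40,40),12,'pics/s15o.png')
E
```

```text
[614.65726799  78.8078331  127.77634408] [3.1242261  0.01491715 3.08007944] 0.15576794030400815 [-1.57600709  1.33304589  2.94910971]
```

View pics/s15o.png

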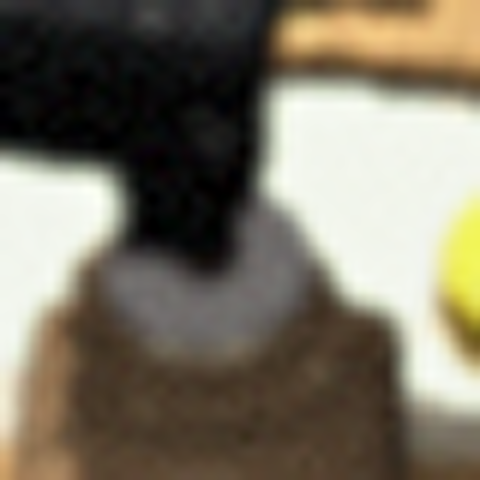

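Call:
{"method": "arm_command", "body": {
  "deltas": [
    [[0.7,0,0,0,0],[0.7,0,0,0,0],[0.7,0,0,0.3,0],[0.5,0,0,0.35,0],[0.4,-0.3,0.1,0,0],[0.4,-0.35,0.12,0,0],[0.4,-0.35,0.12,0,0],[0.4,-0.2,0.12,0,0],[0.4,0,0,0,0]]
  ]
}}

```text
t: 21.05
eef_pos: [491.0, 123.7, 191.9]
tcp_rot: [3.126, 0.013, 3.074]
ft_force: [0.9, 0.3, 1.5]
opening: 0.59
```

```bash
python3 jl.py 16; python3 - <<'E'
from ov import *
ims=[]
for k in ('12','16'):
    s=load(f'pics/s{k}.png'); f=s['frame'].astype(float); s['frame']=np.clip((f-60)*1.25,0,255).astype(np.uint8)
    ov(s,[],(278,202,34,34),11.5,'/tmp/a.png'); ims.append(cv2.imread('/tmp/a.png'))
cv2.imwrite('pics/cmp2.png',np.hstack(ims))
E
```

```text
[494.211439   122.74757359 192.06398281] [3.12608512 0.01549644 3.07367814] 0.6013531066996997
plate [612.29  74.65  21.17] 1.2 88
plate [612.36  73.83  20.94] 1.07 89
knob [279.56666667 163.33333333] [609.54  76.09 136.  ]
```

View pics/cmp2.png

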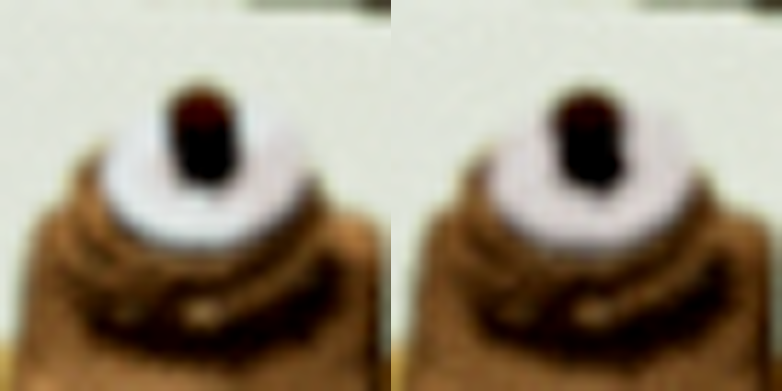

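View pics/j16.png

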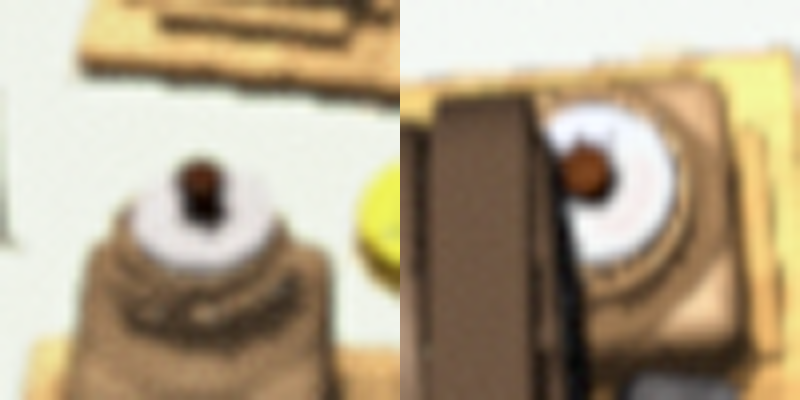

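The disc still rides up on its −x/−y side. The evidence taken together (side-view rim centre, holder centre, and the depth reached on the first try) puts the seat at TCP ≈ (612.4, 77.4). I'll regrip deep so the disc is held level, lift, and lower it there.

Call:
{"method": "arm_command", "body": {
  "deltas": [
    [[0.6,0.3,-0.12,0,0],[0.6,0.3,-0.12,0,0],[0.6,0.3,-0.12,0,0],[0.6,0.22,-0.08,-0.1,0],[0.6,0,0,-0.15,0],[0.6,0,0,0,0],[0.6,0,0,0,0]]
  ]
}}

```text
t: 21.73
eef_pos: [618.9, 71.7, 164.4]
tcp_rot: [3.127, 0.019, 3.071]
ft_force: [0.2, 0.6, 0.1]
opening: 0.401
```

Call:
{"method": "arm_command", "body": {
  "deltas": [
    [[0.6,-0.06,0.05,-0.15,0],[0.6,-0.01,0.005,-0.1,0],[0.6,0,0,-0.08,0],[0.6,0,0,-0.03,0],[0.6,0,0,0,0],[0.6,0,0,0,0]]
  ]
}}

```text
t: 22.23
eef_pos: [613.3, 76.5, 128.7]
tcp_rot: [3.127, 0.021, 3.071]
ft_force: [0.2, 0.1, -0.0]
opening: 0.398
```

Call:
{"method": "arm_command", "body": {
  "deltas": [
    [[0.6,0,0,-0.03,0],[0.6,0,0,-0.015,0],[0.6,0,0,0,0],[1,0,0,0,0],[1,0,0,0,0],[1,0,0,0,0],[1,0,0,0,0],[1,0,0,0,0]]
  ]
}}

```text
t: 22.9
eef_pos: [614.6, 77.1, 126.6]
tcp_rot: [3.126, 0.026, 3.071]
ft_force: [-0.5, -1.3, 0.2]
opening: 0.16
```

Call:
{"method": "arm_command", "body": {
  "deltas": [
    [[1,0,0,0.05,0],[1,-0.02,0.005,0.02,0],[1,0,0,0,0],[1,0,0,0,0]]
  ]
}}

```text
t: 23.23
eef_pos: [612.2, 77.5, 134.3]
tcp_rot: [3.126, 0.026, 3.071]
ft_force: [1.1, -0.5, -1.1]
opening: 0.154
```

```bash
python3 - <<'E'
from ov import *
s=snap('side','pics/s17.png'); st=env.state(); x,y,z=st['eef_pos']; print(st['eef_pos'],st['tcp_rot'],st['opening'],st['ft_force'])
ov(s,[],(278,190,40,40),12,'pics/s17o.png')
E
```

```text
[612.23244808  77.47589196 134.23869381] [3.12645893 0.0255036  3.07073121] 0.15906890446375557 [ 1.24507203 -0.30251347 -0.76181298]
```

View pics/s17o.png

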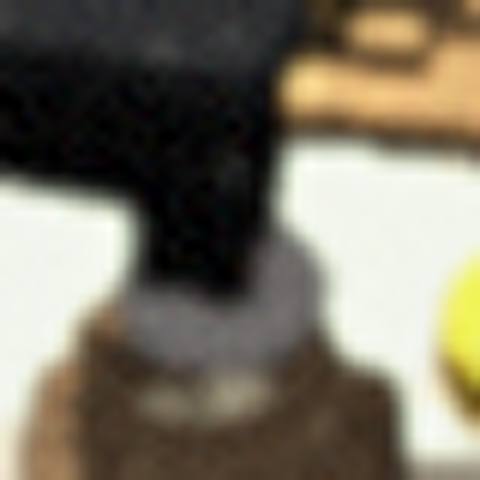

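Call:
{"method": "arm_command", "body": {
  "deltas": [
    [[1,0.03,0,0,0],[1,0.005,0,-0.03,0],[1,0,0,-0.03,0],[1,0,0,0,0]]
  ]
}}

```text
t: 23.62
eef_pos: [616.1, 77.4, 127.4]
tcp_rot: [3.127, 0.025, 3.071]
ft_force: [0.2, 0.4, -1.0]
opening: 0.157
```

Call:
{"method": "arm_command", "body": {
  "deltas": [
    [[1,0,0,-0.03,0],[1,0,0,-0.015,0],[1,0,0,0,0]]
  ]
}}

```text
t: 23.87
eef_pos: [616.6, 78.1, 126.0]
tcp_rot: [3.125, 0.028, 3.071]
ft_force: [-1.3, 0.1, 1.1]
opening: 0.16
```

```bash
python3 - <<'E'
from ov import *
s=snap('side','pics/s18.png'); st=env.state(); x,y,z=st['eef_pos']; print(st['eef_pos'],st['tcp_rot'],st['opening'],st['ft_force'])
ov(s,[],(278,190,40,40),12,'pics/s18o.png')
E
```

```text
[616.59976172  78.16029382 126.03801084] [3.12533046 0.0280634  3.07075583] 0.1633926316561831 [-2.95794203  0.62650391  4.4605936 ]
```

View pics/s18o.png

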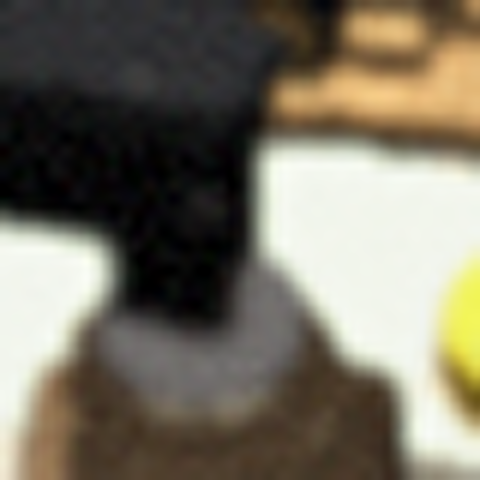

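Call:
{"method": "arm_command", "body": {
  "deltas": [
    [[1,-0.005,0,-0.025,0],[1,-0.005,0,-0.025,0]]
  ]
}}

```text
t: 24.08
eef_pos: [616.7, 78.5, 125.0]
tcp_rot: [3.125, 0.033, 3.071]
ft_force: [-9.0, -1.6, 33.0]
opening: 0.163
```

Call:
{"method": "arm_command", "body": {
  "deltas": [
    [[0.75,0,0,0.02,0],[0.75,0,0,0.02,0],[0.75,0,0,0,0]]
  ]
}}

```text
t: 24.33
eef_pos: [617.0, 78.5, 130.2]
tcp_rot: [3.125, 0.035, 3.071]
ft_force: [0.5, -0.2, -0.6]
opening: 0.244
```

```bash
python3 - <<'E'
from ov import *
s=snap('side','pics/s19.png'); st=env.state(); x,y,z=st['eef_pos']; print(st['eef_pos'],st['tcp_rot'],st['opening'],st['ft_force'])
ov(s,[],(278,190,40,40),12,'pics/s19o.png')
E
```

```text
[616.94663957  78.43166469 129.88557831] [3.1246828  0.03459284 3.07113222] 0.24479361657713442 [0.11072987 0.6215557  0.08280139]
```

View pics/s19o.png

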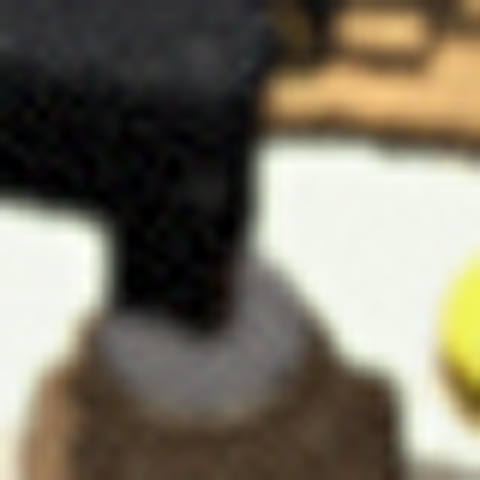

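Call:
{"method": "arm_command", "body": {
  "deltas": [
    [[0.7,0,0,0.25,0],[0.7,0,0,0.2,0],[0.7,0,0,0,0]]
  ]
}}

```text
t: 24.63
eef_pos: [616.0, 78.4, 173.5]
tcp_rot: [3.125, 0.029, 3.071]
ft_force: [0.4, -0.1, 0.5]
opening: 0.3
```

```bash
python3 - <<'E'
from ov import *
s=snap('side','pics/s20.png'); st=env.state(); x,y,z=st['eef_pos']; print(st['eef_pos'],st['tcp_rot'],st['opening'],st['ft_force'])
ims=[]
for k in ('7','20'):
    s=load(f'pics/s{k}.png'); f=s['frame'].astype(float); s['frame']=np.clip(f*(1.6 if k=='20' else 1),0,255).astype(np.uint8)
    ov(s,[],(278,192,34,44),11.5,'/tmp/a.png'); ims.append(cv2.imread('/tmp/a.png'))
cv2.imwrite('pics/cmp3.png',np.hstack(ims))
E
```

```text
[615.4781669   78.33598648 171.86678503] [3.12520058 0.0279522  3.0709538 ] 0.3018963411612246 [-0.17776762  0.12557702  0.05140868]
```

View pics/cmp3.png

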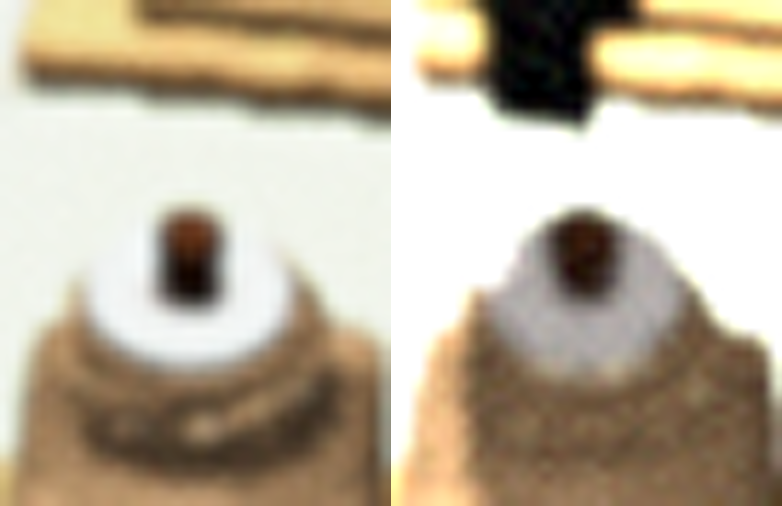

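In the shaded view the plate's back (−y) edge is clearly raised (rows 215 to 370), so it must go farther toward +y. I'll push the knob +y with the jaws, down low.

Call:
{"method": "arm_command", "body": {
  "deltas": [
    [[0.7,-0.02,0.02,-0.15,0],[0.7,0,0,-0.15,0],[0.7,0,0,-0.1,0],[0.7,0,0,-0.05,0],[0.7,0,0,0,0],[0.7,0,0,0,0]]
  ]
}}

```text
t: 25.18
eef_pos: [612.8, 80.2, 121.2]
tcp_rot: [3.126, 0.026, 3.071]
ft_force: [-3.3, -0.7, 10.8]
opening: 0.304
```

Call:
{"method": "arm_command", "body": {
  "deltas": [
    [[0.7,0,0,0.03,0],[0.85,0,0,0,0],[1,0,0,0,0],[1,0,0,0,0],[1,0,0,0,0]]
  ]
}}

```text
t: 25.6
eef_pos: [612.8, 80.1, 124.2]
tcp_rot: [3.126, 0.025, 3.071]
ft_force: [0.5, 0.8, -0.7]
opening: 0.155
```

Call:
{"method": "arm_command", "body": {
  "deltas": [
    [[0.75,0,0,0,0],[0.75,0,0,0,0],[0.7,0,0,0.25,0],[0.7,0,0,0.2,0]]
  ]
}}

```text
t: 25.93
eef_pos: [610.9, 80.0, 166.1]
tcp_rot: [3.126, 0.017, 3.07]
ft_force: [-0.4, -0.6, 0.4]
opening: 0.291
```

```bash
cat > v.py <<'E'
from ov import *
import sys
k=sys.argv[1]; g=float(sys.argv[2])
s=snap('side',f'pics/s{k}.png'); st=env.state(); print(st['eef_pos'],st['tcp_rot'],st['opening'],st['ft_force'])
s['frame']=np.clip(s['frame'].astype(float)*g,0,255).astype(np.uint8)
ov(s,[],(278,192,34,44),11.5,f'pics/v{k}.png')
E
python3 v.py 21 1.6
```

```text
[611.952052    80.03569751 169.45587052] [3.12589069 0.02137727 3.07059511] 0.29232465005278657 [ 1.59315782 -0.16888408  2.42050422]
```

View pics/v21.png

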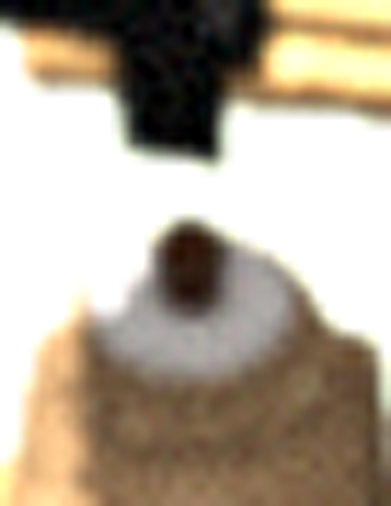

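```bash
python3 - <<'E'
from ov import *
s=load('pics/s21.png')
x=s['frame'].astype(float)
s['frame']=np.clip((x/255)**0.8*255,0,255).astype(np.uint8)
ov(s,[],(280,207,28,22),26,'pics/z21.png')
E
```

```text
(no output)
```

View pics/z21.png

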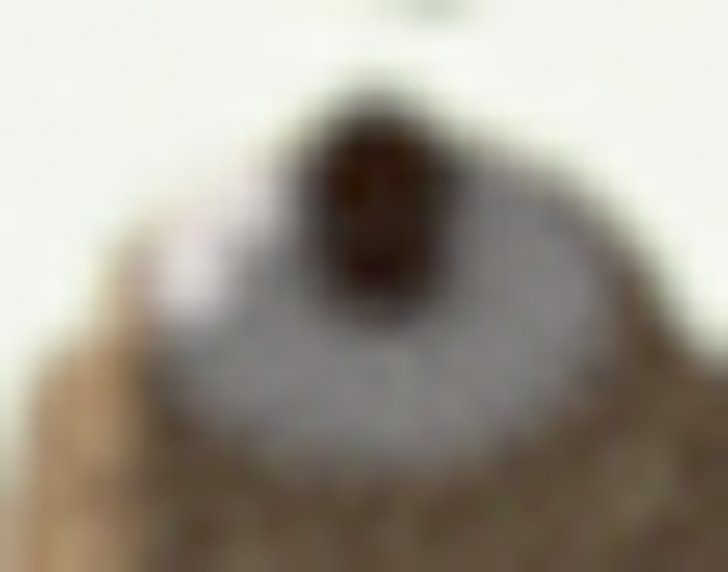

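The zoomed view now shows the plate ringed evenly by the rim: plate from column 145 to 610, rim from 105 to 650, knob upright. It looks seated. Moving to the band, with a check from the top on the way.

Call:
{"method": "arm_command", "body": {
  "deltas": [
    [[0.4,0,0,0.2,0],[0,-0.3,0.1,0,0],[0,-0.35,0.12,0,0],[0,-0.35,0.12,0,0],[0,-0.35,0.12,0,-0.16],[0,-0.25,0.1,0,0],[0,0,0,0,0],[0,0,0,0,0]]
  ]
}}

```text
t: 26.65
eef_pos: [445.8, 136.5, 190.7]
tcp_rot: [3.126, 0.027, 2.939]
ft_force: [0.6, -0.3, 0.6]
opening: 0.806
```

```bash
python3 jl.py 22; python3 - <<'E'
from ov import *
s=load('pics/s22.png'); f=s['frame'].astype(float); s['frame']=np.clip((f-60)*1.25,0,255).astype(np.uint8)
ov(s,[],(278,202,34,34),11.5,'/tmp/a.png'); a=cv2.imread('/tmp/a.png')
s=load('pics/s22.png'); ov(s,[],(340,190,70,100),4,'/tmp/b.png'); b=cv2.imread('/tmp/b.png'); b=b[:391]
cv2.imwrite('pics/cmp4.png',np.hstack([a,b]))
E
```

```text
[446.77432949 136.13631993 190.52508736] [3.12559184 0.02667751 2.93843345] 0.8904147399115917
plate [612.91  76.8   21.2 ] 0.94 119
plate [613.39  76.72  21.54] 0.72 120
knob [279.76 162.64] [611.06  75.72 136.  ]
```

View pics/cmp4.png

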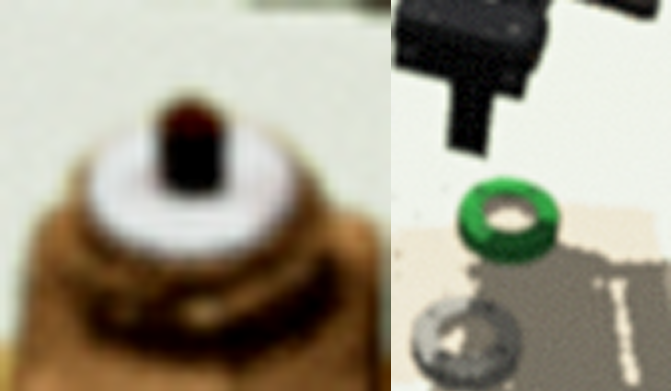

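View pics/j22.png

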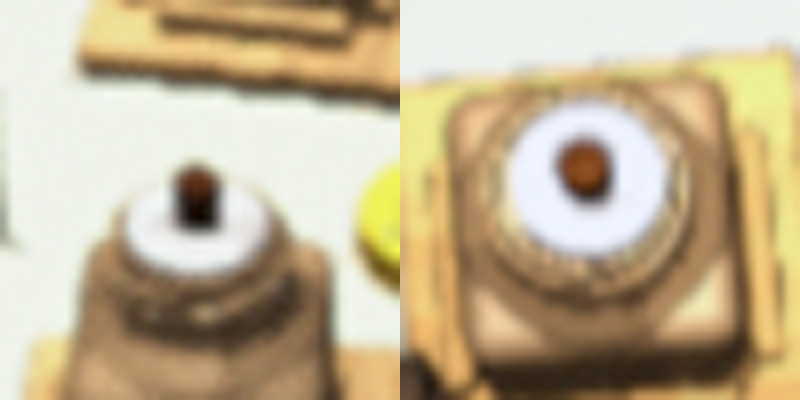

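The disc is seated: level, the rim visible all round, knob upright. Now the band, descending over it with the jaws roughly along y.

Call:
{"method": "arm_command", "body": {
  "deltas": [
    [[0,0.01,0.03,-0.4,0],[0,0,0,-0.4,0],[0,0,0,-0.4,0],[0,0,0,-0.25,0],[0,0,0,0,0],[0,0,0,0,0]]
  ]
}}

```text
t: 27.25
eef_pos: [456.2, 137.4, 40.9]
tcp_rot: [3.122, 0.037, 2.936]
ft_force: [0.2, 0.6, 0.4]
opening: 1.005
```

Call:
{"method": "arm_command", "body": {
  "deltas": [
    [[0,-0.07,0.02,-0.14,0],[0,-0.02,0,-0.11,0],[0,0,0,-0.08,0],[0,0,0,0,0],[0,0,0,0,0]]
  ]
}}

```text
t: 27.67
eef_pos: [453.1, 139.0, 11.7]
tcp_rot: [3.119, 0.044, 2.935]
ft_force: [0.3, 0.5, 1.2]
opening: 1.004
```

```bash
python3 - <<'E'
from ov import *
s=snap('side','pics/s23.png'); st=env.state(); x,y,z=st['eef_pos']; print(st['eef_pos'],st['tcp_rot'],st['opening'],st['ft_force'])
ov(s,[(x,y,18,33,(0,0,255))],(320,215,80,90),6,'pics/s23o.png')
E
```

```text
[453.24827383 139.01197579  11.81371484] [3.11926182 0.04480825 2.93493527] 0.9993056252883132 [ 0.30250087 -0.54373376 -0.39986946]
```

View pics/s23o.png

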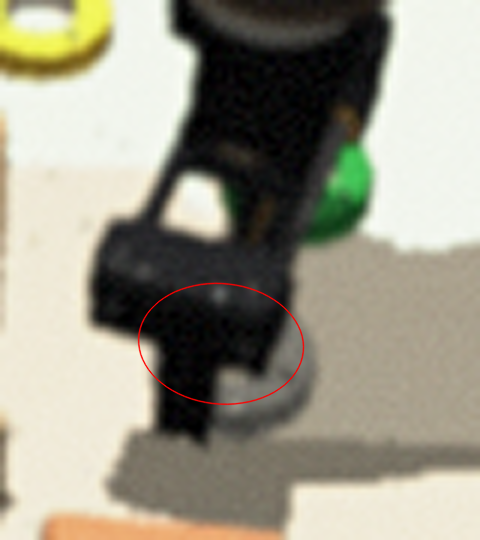

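Call:
{"method": "arm_command", "body": {
  "deltas": [
    [[0,-0.08,0.01,-0.09,0],[0,0,0,0,0],[0,0,0,0,0]]
  ]
}}

```text
t: 27.97
eef_pos: [447.5, 140.2, 5.4]
tcp_rot: [3.117, 0.049, 2.935]
ft_force: [0.5, 0.5, 0.2]
opening: 1.0
```

Call:
{"method": "arm_command", "body": {
  "deltas": [
    [[0.6,0,0,0,0],[0.6,0,0,0,0],[0.6,0,0,0,0],[0.6,0,0,0,0],[0.6,0,0,0,0],[0.6,0,0,0,0]]
  ]
}}

```text
t: 28.47
eef_pos: [449.7, 140.3, 7.8]
tcp_rot: [3.116, 0.053, 2.935]
ft_force: [0.5, -0.5, -1.5]
opening: 0.687
```

Call:
{"method": "arm_command", "body": {
  "deltas": [
    [[0.12,0,0,0,0],[0.12,0,0,0,-0.1],[0.12,0,0,0,-0.16],[0.12,0,0,0,-0.16],[0.12,0,0,0,-0.16],[0.12,0,0,0,-0.16],[0.12,0,0,0,-0.16],[0.12,0,0,0,-0.16],[0.12,0,0,0,-0.16],[0.12,0,0,0,-0.16],[0.12,0,0,0,-0.16],[0.12,0,0,0,-0.16]]
  ]
}}

```text
t: 29.47
eef_pos: [449.1, 140.0, 7.4]
tcp_rot: [3.117, 0.053, 1.601]
ft_force: [0.8, -0.4, -0.3]
opening: 0.882
```

Call:
{"method": "arm_command", "body": {
  "deltas": [
    [[0.12,0,0,0,-0.16],[0.12,0,0,0,-0.14],[0.12,0,0,0,0],[0.6,0,0,0,0],[0.6,0,0,0,0],[0.6,0,0,0,0],[0.6,0,0,0,0],[0.6,0,0,0,0]]
  ]
}}

```text
t: 30.13
eef_pos: [448.9, 140.0, 7.1]
tcp_rot: [3.118, 0.054, 1.367]
ft_force: [-0.4, 0.1, -0.2]
opening: 0.687
```

Call:
{"method": "arm_command", "body": {
  "deltas": [
    [[0.6,0,0,0.3,0],[0.6,0,0,0.4,0],[0.6,0,0,0.4,0],[0.6,0,0,0.4,0],[0.6,0.2,-0.08,0.1,0.16],[0.6,0.27,-0.1,0,0.16],[0.6,0.27,-0.1,0,0.16],[0.6,0.27,-0.1,0,0.16],[0.6,0.27,-0.1,0,0.16],[0.6,0.2,-0.08,0,0.16],[0.6,0,0,0,0.09],[0.6,0,0,0,0]]
  ]
}}

```text
t: 31.13
eef_pos: [599.5, 80.3, 175.6]
tcp_rot: [3.121, 0.06, 2.208]
ft_force: [-0.4, -0.3, -0.4]
opening: 0.691
```

Call:
{"method": "arm_command", "body": {
  "deltas": [
    [[0.6,0.15,-0.02,-0.1,0],[0.6,0,0,0,0],[0.6,0,0,0,0]]
  ]
}}

```text
t: 31.38
eef_pos: [613.5, 78.2, 165.0]
tcp_rot: [3.123, 0.059, 2.203]
ft_force: [0.4, -0.3, -0.3]
opening: 0.69
```

Call:
{"method": "arm_command", "body": {
  "deltas": [
    [[0.6,0.005,0.005,-0.3,0],[0.6,0,0,-0.05,0],[0.6,0,0,0,0],[0.6,0,0,0,0]]
  ]
}}

```text
t: 31.72
eef_pos: [611.9, 79.8, 131.4]
tcp_rot: [3.123, 0.059, 2.2]
ft_force: [-0.1, -0.6, -0.9]
opening: 0.688
```

```bash
python3 v.py 24 1.6; python3 - <<'E'
from ov import *
s=load('pics/s24.png'); s['frame']=np.clip(s['frame'].astype(float)*1.3,0,255).astype(np.uint8)
ov(s,[],(265,185,60,56),11,'pics/v24.png')
E
```

```text
[612.18164213  79.85125368 131.846418  ] [3.12173516 0.0595392  2.19966203] 0.6893669762009712 [ 0.9035193   0.05091661 -0.64755914]
```

View pics/v24.png

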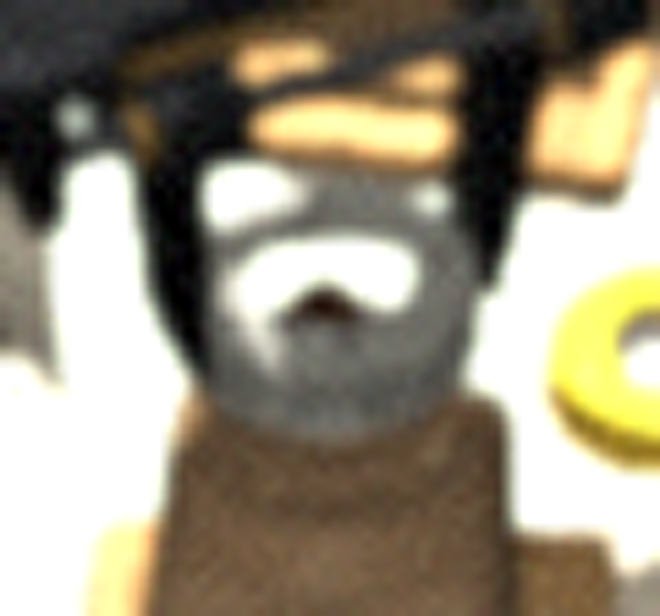

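In the hover view the knob (column 322) sits under the middle of the band's hole (columns 225–420), and the row position fits too. The band is aligned at TCP ≈ (612.2, 79.9) with the lugs near 21°. Lowering it now.

Call:
{"method": "arm_command", "body": {
  "deltas": [
    [[0.6,0,0,-0.08,0],[0.6,0,0,-0.05,0],[0.6,0,0,0,0],[0.6,0,0,0,0]]
  ]
}}

```text
t: 32.1
eef_pos: [612.8, 80.2, 120.8]
tcp_rot: [3.118, 0.062, 2.199]
ft_force: [-0.4, -1.0, 0.1]
opening: 0.692
```

Call:
{"method": "arm_command", "body": {
  "deltas": [
    [[0.6,-0.005,0,-0.04,0],[0.6,0,0,-0.03,0],[0.6,0,0,0,0]]
  ]
}}

```text
t: 32.35
eef_pos: [612.7, 80.1, 113.8]
tcp_rot: [3.117, 0.063, 2.199]
ft_force: [-0.6, 0.3, -0.1]
opening: 0.686
```

Call:
{"method": "arm_command", "body": {
  "deltas": [
    [[0.6,0,0,-0.015,0],[0.6,0,0,-0.008,-0.1],[0.6,0,0,-0.008,-0.12],[0.6,0,0,-0.008,-0.12],[0.6,0,0,0,0]]
  ]
}}

```text
t: 32.77
eef_pos: [612.5, 80.1, 112.4]
tcp_rot: [3.117, 0.063, 1.921]
ft_force: [-0.3, 1.8, 0.1]
opening: 0.689
```

Call:
{"method": "arm_command", "body": {
  "deltas": [
    [[0.6,0,0,-0.006,-0.12],[0.6,0,0,-0.006,-0.12],[0.6,0,0,-0.006,-0.12],[0.6,0,0,-0.006,-0.12]]
  ]
}}

```text
t: 33.1
eef_pos: [612.6, 79.9, 110.4]
tcp_rot: [3.116, 0.064, 1.545]
ft_force: [0.6, -0.4, 1.7]
opening: 0.689
```

```bash
python3 v.py 25 1.5; python3 - <<'E'
from h import *
st=env.state(); print(st['moment'])
E
```

```text
[612.66796176  79.99946947 110.33410302] [3.11631572 0.06359058 1.53803327] 0.6886591735493633 [-0.31441481  2.14438289  1.21888871]
[ 0.30176108  0.07672095 -0.1072254 ]
```

View pics/v25.png

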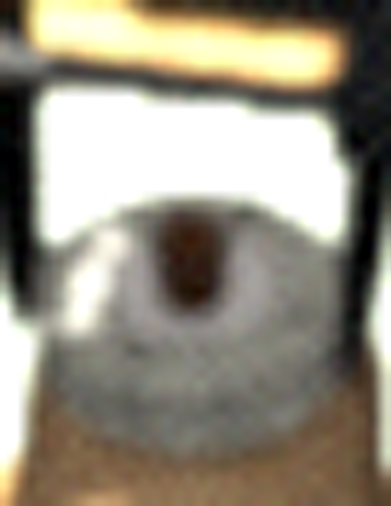

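The band is level over the disc, the knob is central in the hole, and it is sinking as it turns (38° so far). On with the turn.

Call:
{"method": "arm_command", "body": {
  "deltas": [
    [[0.6,0,0,-0.006,-0.12],[0.6,0,0,-0.004,-0.12],[0.6,0,0,-0.004,-0.12],[0.6,0,0,-0.002,-0.12],[0.6,0,0,0,0]]
  ]
}}

```text
t: 33.57
eef_pos: [612.6, 80.0, 109.7]
tcp_rot: [3.117, 0.063, 1.168]
ft_force: [-0.3, 0.6, 0.1]
opening: 0.688
```

```bash
python3 - <<'E'
from h import *
st=env.state(); print(st['eef_pos'],st['tcp_rot'],st['ft_force'],st['moment'])
E
```

```text
[612.56331396  80.02358688 109.66756343] [3.11690798 0.06318031 1.16825707] [-0.34970455  0.61539396  0.10441443] [ 0.18712694 -0.15964946  0.00048951]
```

Call:
{"method": "arm_command", "body": {
  "deltas": [
    [[0.6,0,0,0,-0.12],[0.6,0,0,0,-0.12]]
  ]
}}

```text
t: 33.73
eef_pos: [612.3, 80.3, 109.6]
tcp_rot: [3.117, 0.063, 0.993]
ft_force: [1.3, 5.5, 1.7]
opening: 0.688
```

```bash
python3 - <<'E'
from h import *
st=env.state(); print(st['eef_pos'],st['tcp_rot'],st['ft_force'],st['moment'],st['opening'])
E
```

```text
[612.29860842  80.25571164 109.56814853] [3.11747836 0.06329535 0.99292166] [1.26535466 5.53690578 1.74641189] [ 0.89651262 -0.43673661  1.34080716] 0.6879265130983323
```

Call:
{"method": "arm_command", "body": {
  "deltas": [
    [[0.6,0,0,0,-0.12],[0.6,0,0,0,-0.12]]
  ]
}}

```text
t: 33.9
eef_pos: [612.7, 80.6, 109.8]
tcp_rot: [3.117, 0.063, 0.815]
ft_force: [-1.4, -0.0, 2.5]
opening: 0.688
```

```bash
python3 v.py 26 1.5; python3 - <<'E'
from h import *
st=env.state(); print(st['moment'],st['joints'][5])
E
```

```text
[612.73137977  80.67308342 109.80357203] [3.11664235 0.06269308 0.8078001 ] 0.685193826839883 [-0.25065764  2.17705808  2.23152344]
[0.28550514 0.07921246 0.25085502] 0.8623551231255048
```

View pics/v26.png

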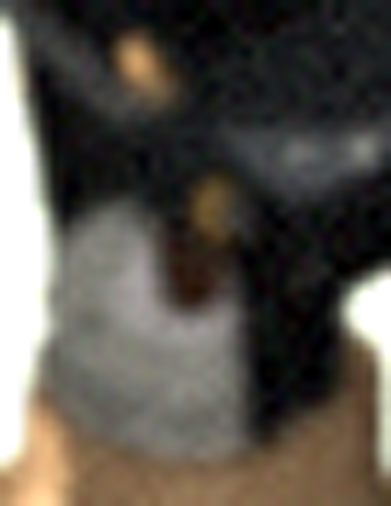

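Call:
{"method": "arm_command", "body": {
  "deltas": [
    [[0.6,0,0,0,-0.12],[0.6,0,0,0,-0.12],[0.6,0,0,0,-0.12]]
  ]
}}

```text
t: 34.2
eef_pos: [613.9, 81.2, 110.4]
tcp_rot: [3.115, 0.06, 0.546]
ft_force: [-0.7, -0.5, 0.9]
opening: 0.685
```

```bash
python3 - <<'E'
from h import *
st=env.state(); print(st['eef_pos'],st['tcp_rot'],st['ft_force'],st['moment'],st['opening'],st['joints'][5])
E
```

```text
[613.87621487  81.21080553 110.3649886 ] [3.11472787 0.0600654  0.54643685] [-0.70612346 -0.54025074  0.93454774] [-0.23156869  0.05150119  1.11052233] 0.6853709471141081 1.1122264400001756
```

The last rows gave 1.1 N m while the tool drifted, so it is either tight or slipping. I'll release, back off and read the bars.

Call:
{"method": "arm_command", "body": {
  "deltas": [
    [[0.1,0,0,0,0],[0.1,0,0,0,0],[0.1,0,0,0,0],[0.1,0,0,0.3,0],[0.1,0,0,0.4,0],[0.1,-0.3,0.1,0.1,0],[0.1,-0.35,0.12,0,0],[0.1,-0.35,0.12,0,0],[0.1,-0.3,0.12,0,0],[0.1,0,0,0,0],[0.1,0,0,0,0]]
  ]
}}

```text
t: 35.12
eef_pos: [477.9, 126.8, 191.7]
tcp_rot: [3.118, 0.059, 0.597]
ft_force: [0.0, -0.7, -0.6]
opening: 0.9
```

```bash
cat > bl.py <<'E'
from ov import *
import sys
k=sys.argv[1]
s=snap('side',f'pics/s{k}.png'); t=snap('top',f'pics/t{k}.png'); st=env.state(); print(st['eef_pos'],st['tcp_rot'],st['opening'])
p=np.array([612.5,77.])
for it in range(4):
    e=edge(t,p,119.5,28,38,1,None,120); f,rm=circ(e); p=f[:2]
print('band outer',f.round(2),rm.round(2))
g=t['frame'].astype(np.float32).mean(2)
for r in (21,23,25,27):
    a=np.deg2rad(np.arange(0,360,1)); q=proj(t,np.c_[p[0]+r*np.cos(a),p[1]+r*np.sin(a),np.full(360,119.5)]).astype(np.float32)
    v=cv2.remap(g,q[:,0].reshape(1,-1),q[:,1].reshape(1,-1),cv2.INTER_CUBIC)[0]
    w=v.reshape(4,90).mean(0); print(r,[int(j*90+np.argmin(v[j*90:j*90+90])) for j in range(4)],np.argmin(w),w.min().round(),w.max().round())
ov(s,[],(270,185,50,50),8,'/tmp/a.png')
t['frame']=np.clip(t['frame'].astype(float)*1.5,0,255).astype(np.uint8)
ov(t,[],(257,142,50,50),8,'/tmp/b.png')
cv2.imwrite(f'pics/j{k}.png',np.hstack([cv2.imread('/tmp/a.png'),cv2.imread('/tmp/b.png')]))
E
python3 bl.py 27
```

```text
[478.80948627 126.47664708 191.45250999] [3.1176645  0.05955364 0.59510895] 0.9011758648373024
band outer [612.1   77.06  31.65] 1.25
21 [40, 136, 221, 313] 42 99.0 136.0
23 [39, 121, 221, 311] 41 88.0 137.0
25 [39, 120, 221, 311] 40 80.0 137.0
27 [40, 123, 180, 311] 41 85.0 136.0
```

View pics/j27.png

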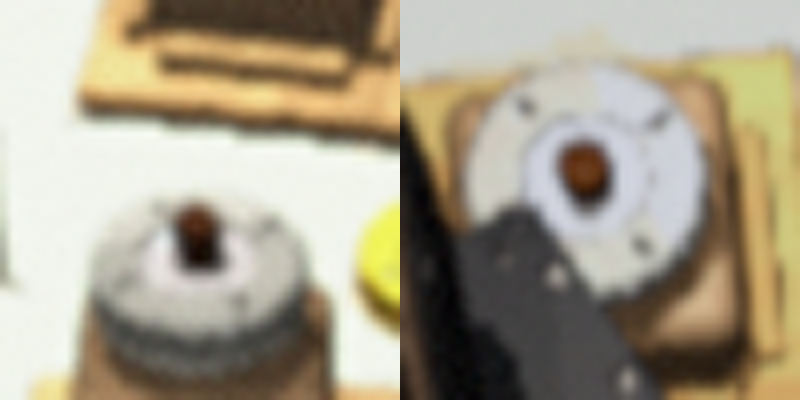

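The bars read about 40.5° (mod 90), so the band has turned about 70° from its start, which is inside the 60–80° window. It is level and clamped round the disc. I regrip on the flats to test the tightness and turn any remaining amount.

Call:
{"method": "arm_command", "body": {
  "deltas": [
    [[0.1,0.28,-0.1,0,0.1],[0.1,0.28,-0.1,0,0.04],[0.1,0.28,-0.1,0,0],[0.1,0.28,-0.1,0,0],[0.1,0.2,-0.06,0,0],[0.1,0,0,0,0],[0.1,0,0,0,0]]
  ]
}}

```text
t: 35.8
eef_pos: [622.3, 74.0, 188.5]
tcp_rot: [3.118, 0.06, 0.717]
ft_force: [-1.3, 0.6, 0.4]
opening: 0.9
```

Call:
{"method": "arm_command", "body": {
  "deltas": [
    [[0.1,-0.1,0.06,-0.25,0],[0.1,0,0,-0.2,0],[0.1,0,0,0,0],[0.1,0,0,0,0]]
  ]
}}

```text
t: 36.13
eef_pos: [611.8, 79.2, 141.6]
tcp_rot: [3.118, 0.06, 0.718]
ft_force: [0.4, 0.6, -0.1]
opening: 0.9
```

Call:
{"method": "arm_command", "body": {
  "deltas": [
    [[0.1,0,0.005,-0.15,0],[0.1,0,0.005,-0.12,0],[0.1,0,0,0,0],[0.1,0,0,0,0]]
  ]
}}

```text
t: 36.47
eef_pos: [612.6, 80.6, 117.0]
tcp_rot: [3.116, 0.058, 0.72]
ft_force: [-0.5, 0.2, -1.1]
opening: 0.904
```

Call:
{"method": "arm_command", "body": {
  "deltas": [
    [[0.1,0,-0.005,-0.07,0],[0.1,0,0,0,0],[0.6,0,0,0,0],[0.6,0,0,0,0],[0.6,0,0,0,0],[0.6,0,0,0,0],[0.6,0,0,0,0]]
  ]
}}

```text
t: 37.05
eef_pos: [612.9, 80.8, 112.1]
tcp_rot: [3.116, 0.055, 0.719]
ft_force: [3.2, -2.6, -3.3]
opening: 0.688
```

Call:
{"method": "arm_command", "body": {
  "deltas": [
    [[0.6,0,0,0,-0.1]]
  ]
}}

```text
t: 37.13
eef_pos: [613.0, 80.8, 112.2]
tcp_rot: [3.115, 0.056, 0.644]
ft_force: [-0.9, -1.6, -0.8]
opening: 0.686
```

```bash
python3 - <<'E'
from h import *
st=env.state(); print(st['eef_pos'],st['tcp_rot'],st['ft_force'],st['moment'],st['opening'],st['joints'][5])
E
```

```text
[612.97259125  80.78673409 112.23754418] [3.11534005 0.05556059 0.64411938] [-0.87376154 -1.58550513 -0.75559758] [-0.18373842  0.14124356  1.24671774] 0.6858025726404372 1.015319875029768
```

Call:
{"method": "arm_command", "body": {
  "deltas": [
    [[0.6,0,0,0,-0.12]]
  ]
}}

```text
t: 37.22
eef_pos: [613.2, 80.9, 112.5]
tcp_rot: [3.114, 0.055, 0.549]
ft_force: [-0.0, 0.9, 0.5]
opening: 0.688
```

```bash
python3 - <<'E'
from h import *
st=env.state(); print(st['eef_pos'],st['tcp_rot'],st['ft_force'],st['moment'],st['opening'],st['joints'][5])
E
```

```text
[613.17939209  80.86738182 112.45206589] [3.1144095  0.05533669 0.54938131] [-0.02820631  0.90302956  0.50960601] [ 0.17490132 -0.16685269  1.13243468] 0.6882244812119314 1.1067335551297488
```

Call:
{"method": "arm_command", "body": {
  "deltas": [
    [[0.6,0,0,0,-0.12],[0.6,0,0,0,-0.12]]
  ]
}}

```text
t: 37.38
eef_pos: [613.7, 80.9, 113.0]
tcp_rot: [3.112, 0.055, 0.357]
ft_force: [2.5, 0.6, -0.2]
opening: 0.684
```

Call:
{"method": "arm_command", "body": {
  "deltas": [
    [[0.1,0,0,0,0],[0.1,0,0,0,0],[0.1,0,0,0,0],[0.1,0,0,0.3,0],[0.1,0,0,0.4,0],[0.1,-0.3,0.12,0.1,0],[0.1,-0.35,0.15,0,0],[0.1,-0.35,0.15,0,0],[0.1,-0.35,0.15,0,0],[0.1,-0.2,0.1,0,0],[0.1,0,0,0,0],[0.1,0,0,0,0]]
  ]
}}

```text
t: 38.38
eef_pos: [452.1, 148.0, 196.4]
tcp_rot: [3.113, 0.052, 0.377]
ft_force: [0.5, 0.1, -0.0]
opening: 0.896
```

```bash
python3 bl.py 28; python3 - <<'E'
import cv2
t=cv2.imread('pics/t28.png'); cv2.imwrite('pics/t28b.png',cv2.convertScaleAbs(t[120:320],alpha=1.5))
E
```

```text
[453.05451675 147.62481668 196.10391213] [3.11266437 0.05228085 0.37482547] 0.89912574377703
band outer [611.66  77.02  31.5 ] 0.89
21 [38, 126, 221, 312] 39 119.0 137.0
23 [39, 126, 221, 312] 39 110.0 138.0
25 [39, 126, 221, 311] 39 104.0 138.0
27 [39, 126, 219, 312] 39 111.0 138.0
```

View pics/j28.png

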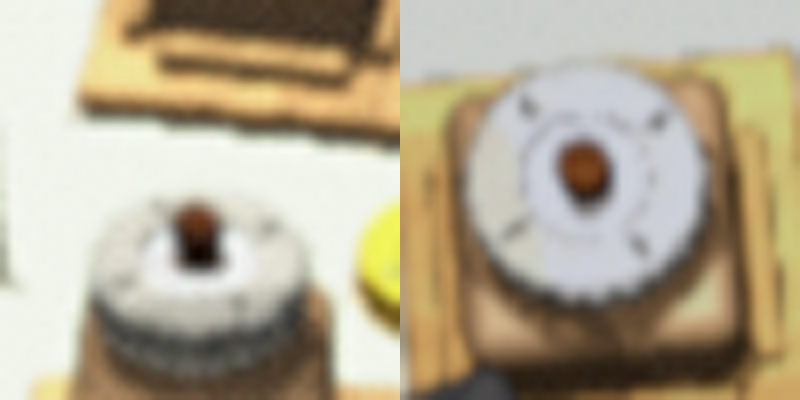

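View pics/t28b.png

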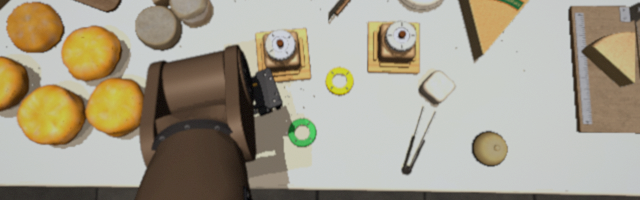

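View pics/s28.png

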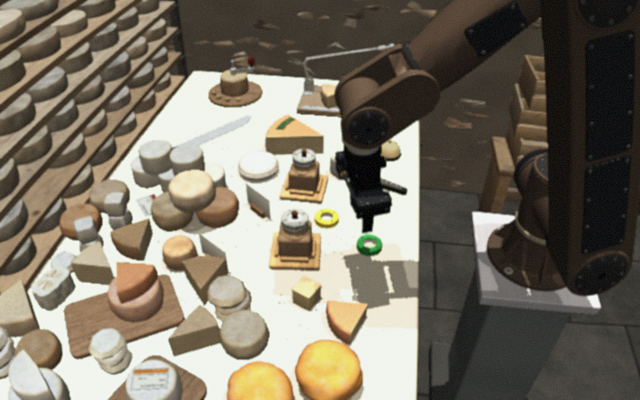

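A second turn at about 1.2 N m moved the band only about 1° (bars at 39.5°) while the pads slipped, so it is tight. It sits level with the knob central, and the bystanders and both look-alikes are where they were. The arm is clear, so I hand in.

```bash
python3 - <<'E'
from h import *
print(env.job_done())
E
```

```text
the job is handed in; nothing more can be done
None
```

The jar is closed: I seated the disc knob-up in the mouth and let go of it. I then lowered the steel band over it and screwed it clockwise until it was tight. I handed the job in at about 38.5 s with the arm clear.

- **Disc:** Before the band went on, both views showed it level with the rim visible all round. It took several tries. It first rode up on the rim, and I had to regrip and nudge it about 2 mm.
- **Forces:** One of those tries pressed the wrist to 66 N and another to 33 N, both under the 120 N wrist limit. I could not check separately whether either counted towards the 40 N limit on the arm and gripper body.
- **Band:** The lug bars show it turned about 70°, inside the expected 60–80°. It sank to the home height. A second regrip at about 1.2 N m moved it only about 1° more before the pads slipped. The last top and side pictures show it level with the knob central in its hole.
- **Other things:** In the last pictures the green and yellow bands, the tongs, the cheeses and the closed jar look to be where they were. I checked that by eye, not by measuring.
- **Disagreement:** The two cameras disagreed with each other and with the arm by up to several millimetres at mouth height. I settled the final alignment from how things lined up against each other in the pictures and from contact. The tool also ended tilted about 3°, but the band was gripped level, so it stayed level.

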